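# Lock the soap tray and hold its hinge collar on the pin's flat

### The job

Turn the turnbutton until its tongue lies square across the ear of the folded soap tray, so that the tray cannot swing while you work on its hinge. Then pinch the hinge pin and turn it until your fingers sit on its flat and the flat faces straight out from the peg board, let go, and slip the loose collar over the pin, fully down on the hub with its thumbscrew pointing straight at the flat. Finish while still gripping the collar there, ready for the screw to be tightened; keep the tray folded and the cup, bath brush and soap where they are.

Things in the scene. Friction and masses are not known exactly. Their poses are not given: they have to be found in the camera images.
- unit: Fixed grey peg board, 360 mm wide, 180 high, on a tiled boxing 460 wide, 182 high, 120 deep behind it. Origin: middle of the board's front face, on the counter. -x points straight out from the board, y runs along it. In this frame the hinge pin's axis stands at x -85, y -75 mm, the turnbutton's at x -100, y +115, on bracket arms 100 to 112 mm high. A file and comb hang at y -110 to -170.
- turnbutton (a joint): Angle of the steel turnbutton about its upright axis; it stays where left (0.05 N m). 0: tongue points straight out from the board, tray free. It grows counter-clockwise seen from above; 1.57 is the stop, where the tongue lies square across in front of the ear at the tray's end (locked). Starts at 0 to 0.4.
- thumb_piece (a point): Centre of the turnbutton's thumb piece, on its turning axis: an upright steel fin 36 mm long, 10 thick, 28 high (14 mm below to 14 above this point). x: along the fin and the tongue, which reaches 50 mm from the axis, 12 wide, 14 to 24 mm below this point; z up. Pinch the fin across its 10 mm and turn it.
- tray (a joint): Swing of the white soap tray (80 x 105 mm, 20 high) about the hinge pin: 0 is folded alongside the board, growing as it swings out. It turns easily and independently of the pin.
- pin_seat (a point): Point on the hinge pin's upright axis, on top of the tray's round steel hub (32 mm diameter), where the underside of the fitted collar rests. Fixed to the board, same axes as the board (-x straight out). The pin stands 36 mm above this point: steel, 16 mm diameter with one flat, the last 2 mm bevelled.
- flat: The flat milled along the hinge pin, 12 mm wide, 32 high; origin: middle of the flat face, 5 mm from the pin's axis, 17 above the hub. x: straight out of the flat; z up. It turns with the pin, which is stiff (0.04 N m) and stays where left. The pin measures 13 mm pinched across the flat, elsewhere up to 16. Starts 0.5 to 1.4 rad counter-clockwise (from above) of facing straight out.
- collar_center (a point): Centre of the loose steel set collar lying flat on the counter: outside 35 mm (33 between fingers closing along its y), bore 17.8, 16 high (this point 8 mm above its underside). x: from the collar's axis along its thumbscrew, whose knurled head, 12 mm across, ends 32.5 mm from the axis; z up. It goes down the pin only with the screw over the flat.
- screw_tip (a point): Tip of the collar's thumbscrew inside the bore, 5.8 mm from the collar's axis along its x, half-way up the collar. It passes in front of the flat when the collar is fitted.
- cup: White plastic cup standing on the counter, 70 mm wide, 90 high; origin under its middle. Leave alone.
- brush: Wooden bath brush lying on the counter along its x, about 305 mm long, head 58 wide to +x, 28 high; origin on the counter, the head's end 135 mm to its +x, the handle's end 170 mm to -x. Leave alone.
- soap_center (a point): Centre of the soap bar (70 x 48 x 22 mm) lying loose in the tray. Leave alone.
Mind the look-alikes: they are no part of the job. What is shaped like the part that bears collar_center but pink is not meant.

How it is judged:
On the way, in this order (a step that is already met when the one before it is completed fails the run):
1. the turnbutton lies across the tray's ear (value of joint turnbutton above 1.3 rad), for 0.2 s.
2. the fingers pinch the pin on its flat, and the flat faces straight out from the board (contact force between the fingers and flat above 2 N and angle between the x axis of flat and the x axis of pin_seat, either way round below 0.25 rad and x of flat in the frame of pin_seat below -0.003 m), for 0.2 s.
At the end, for the whole second after the job is handed in: Turnbutton beyond 1.3 rad, tray folded (0.05 rad), the flat facing straight out within 0.25 rad; collar level on the pin within 2.5 mm of resting on the hub, its screw pointing at the flat within 0.25 rad, at rest and still gripped with over 4 N (value of joint turnbutton above 1.3 rad and value of joint tray below 0.05 rad and angle between the x axis of flat and the x axis of pin_seat, either way round below 0.25 rad and x of flat in the frame of pin_seat below -0.003 m and horizontal distance between collar_center and pin_seat below 0.003 m and z of collar_center in the frame of pin_seat below 0.0105 m and angle between the z axis of collar_center and the z axis of pin_seat, either way round below 0.08 rad and angle between the x axis of collar_center and the x axis of flat, either way round below 0.25 rad and x of screw_tip in the frame of flat between -0.002 and 0.003 m and contact force between the fingers and collar above 4 N and linear speed of collar below 0.02 m/s); the arm keeps its last pose, push and grip.
It fails at once if the tray swung out (value of joint tray above 0.12 rad).
It fails at once if the cup was disturbed (distance of cup from where it was at the start of the episode above 0.03 m).
It fails at once if the bath brush was disturbed (distance of brush from where it was at the start of the episode above 0.03 m).
It fails at once if the soap was disturbed (distance of soap_center from where it was at the start of the episode above 0.03 m).
It also fails if it takes over 54 s, if anything falls off the work surface, if the arm or the gripper's body presses on something with over 40 N, if the wrist force passes 120 N, or if a joint passes its speed limit or range.

### The arm

A 7-joint arm with a two-finger parallel gripper is mounted at the origin on the work surface. World frame = base frame: x ahead of the robot, y to its left, z up, the work surface at z = 0. Lengths are in m, angles in rad, forces in N, time in s.
With the tool pointing down it reaches from about 0.425 to 0.8 m from the base axis. Payload 8.3 kg.
Tool frame: the origin (TCP) lies between the finger pads; the fingertips stand 17 mm ahead of it and the grasp point (between the pads) lies 2 mm behind it; z points along the fingers, y is the direction in which the jaws open and shut (so a half turn about z gives the same grasp; the last joint's range is limited). The gripper opens to 85 mm and grips with 20 to 120 N. Pads are 22 mm wide; open, the fingers measure 114 mm over their backs; the gripper's body (76 mm by 85 mm) begins 54 mm behind the grasp point. The pads swing forward as they close: fully open they stand 13 mm farther back than shut.
Start: joints at [-1.292, 0.383, 0.016, 1.37, -0.006, 1.388, -0.046], TCP at [0.209, 0.589, 0.248] pointing down, gripper open.
Joint ranges: [-2.95, 2.95], [-0.25, 2.06], [-1.52, 1.56], [0.18, 2.33], [-1.44, 4.58], [0.02, 2.06], [-3.01, 3.01]. Speed limits (rad/s): [2.39, 2.39, 3.01, 3.01, 3.14, 3.14, 3.14].

### API

Orientations are given as a rotation vector (axis times angle).
In Python, from station import telemetry, imaging, job gives the robot as it stands.
- The arm moves only by the tool carry_out, never from a script. Its arguments are lists of equal length, an entry for each row: "translation": the shift along the world's x, y, z in mm, a list of three; "rot": the turn, a rotation vector about the world's x, y, z in degrees, a list of three; "claw": the finger opening in mm, from 0 to 85.4. A call has 1 to 12 rows; each row is the pose to reach, as a shift and turn from the pose commanded when the call began; what a row does not reach only later rows make up. A row lasts 1/10 s, in which the tool goes at most 50 mm and 8.59 degrees, less where a joint would pass 70% of its speed; a pose out of reach is approached as far as the arm can. A call with a gripper value outside its range is refused whole. The fingers move at their own pace and stop on an object; "squeeze" is the grip in N (left out, the last holds). Time passes only in rows, so rows that repeat a pose let the fingers close. It gives the time, the measured TCP pose, the force and the opening at its end, in the units of the state.
- telemetry.read_state(): the state, without advancing time (a new reading comes with each control period).
- imaging.grab_frame(name): name is "side" or "top"; returns a dict with "img" (384x512x3 uint8, red, green, blue), "K" (3x3 intrinsics, pixels), "world_from_camera" (4x4, takes a point from camera to world coordinates). Camera axes: x right, y up, looking along -z (the intrinsics and any distortion apply to the point x, -y, -z); pixel columns grow to the right and rows downward; lengths in m; the calibration is good to about 2 mm. A picture is of the moment at which its call begins. There is no depth.
- job.close_job(): hands the job in, once; it reports no verdict.
Trained networks look in a picture, given as the dict that the camera call returned (one of the last four; its "shot" number tells which), for a name from the list of things; names that differ only in an ending like _2 or _b are one class to them, and where a whole thing is asked for, a point or a joint stands for the part that bears it (a point fixed in the world has none). Each returns a list of dicts, best first, with "conf" (0 to 1); they miss things now and then, are a little off and sometimes report something else, mostly with a low value. They report only what shows in the picture. A call takes as long as a camera call. They do not tell look-alikes from the thing itself.
- imaging.find_in(picture, label): "box" ([left, top, right, bottom] as shares, 0 to 1, of the picture: columns of its width, rows of its height, round what is visible of it).
- imaging.silhouettes(picture, label): "region" (384x512 bool, what is visible of it) and "box" ([left, top, right, bottom] as shares, 0 to 1, of the picture: columns of its width, rows of its height, round what is visible of it).
The state is a dict: "time_s": time; "qpos": joint angles; "joint_vel": joint speeds; "effort": joint torques, N m; "position": TCP position; "eef_rot": TCP orientation; "wrist_force": force on the tool from outside, world axes, zero at the start; "moment": the same for the moment, N m; "finger_gap": opening from 0.0 (shut) to 1.0 (fully open).
Only numpy, scipy, OpenCV 4.12 (cv2) and the standard library are available. Lean on these libraries where they do the work, as an engineer would, in place of code of your own. Each camera call takes 0.05 s, during which the arm holds its last target.

## Working session

There is one attempt and no reset: what is moved stays moved. The work goes in short steps, Python scripts to look and compute and a tool call to move; the robot and the scene stay as the last step left them, time stands still between calls to the robot, and variables do not carry over. Pictures are saved under pics/ and viewed, and the job is handed in when it is done.

Besides the shell and the picture viewer there is one more tool, called after "Request:" by a JSON object that holds its "api" and its "payload", one argument or row to a line. carry_out: Moves the arm, as the interface text tells. Its arguments: {"type":"object","properties":{"translation":{"type":"array"},"rot":{"type":"array"},"claw":{"type":"array"},"squeeze":{"type":"number"}},"required":["translation","rot","claw"]}

```bash
mkdir -p pics; ls
python3 - <<'E'
from station import telemetry, imaging
import cv2
s=telemetry.read_state()
for k,v in s.items(): print(k,v)
for n in("side","top"):
    p=imaging.grab_frame(n); print(n,p["K"],p["world_from_camera"],p.keys())
    cv2.imwrite(f"pics/{n}0.png",cv2.resize(p["img"][:,:,::-1],(800,600),interpolation=cv2.INTER_CUBIC))
    for l in["unit","turnbutton","thumb_piece","tray","pin_seat","flat","collar_center","cup","brush","soap_center"]:
        try:
            print(l,[(round(d["conf"],2),[round(a*b) for a,b in zip(d["box"],(512,384,512,384))]) for d in imaging.find_in(p,l)][:4])
        except Exception as e: print(l,e)
E
```

```text
pics
time_s 0.0
qpos [-1.29189154  0.38423764  0.01641705  1.37117507 -0.00629493  1.38818195
 -0.04649228]
joint_vel [ 0.0003984  -0.00210153  0.0013924  -0.00113529 -0.00028559  0.00039169
  0.00070808]
effort [ 6.09097187e-04 -6.27594852e+01  8.44424609e-01 -3.71816325e+01
  1.64654228e-02  1.42495907e-02 -2.74073210e-05]
position [0.20932556 0.58840359 0.24727002]
eef_rot [-5.34198678e-01 -3.09556003e+00  3.03499943e-03]
wrist_force [ 0.19522732 -0.41376693  0.33617644]
moment [-0.0760487  -0.02587613 -0.01277238]
finger_gap 0.9946837264075473
side [[466.87578467   0.         255.79084145]
 [  0.         466.87578467 192.65218163]
 [  0.           0.           1.        ]] [[ 0.99821306  0.01165554 -0.05860741  0.51919602]
 [-0.05605722  0.52232878 -0.85089966 -0.74974343]
 [ 0.02069464  0.85266452  0.52204879  0.58328249]
 [ 0.          0.          0.          1.        ]] dict_keys(['img', 'K', 'world_from_camera', 'shot'])
unit [(0.85, [154, 94, 356, 185])]
turnbutton [(0.68, [197, 144, 208, 170])]
thumb_piece [(0.72, [197, 140, 209, 171])]
tray [(0.93, [220, 143, 297, 173])]

[... 374 characters left out ...]
7731733]
 [  0.           0.           1.        ]] [[ 0.02242943  0.99244363 -0.120634    0.45378539]
 [-0.99931196  0.02582099  0.02662501 -0.01026123]
 [ 0.02953871  0.11995381  0.99233994  1.00690937]
 [ 0.          0.          0.          1.        ]] dict_keys(['img', 'K', 'world_from_camera', 'shot'])
unit [(0.85, [59, 85, 197, 292])]
turnbutton [(0.72, [168, 235, 197, 247])]
thumb_piece [(0.58, [167, 237, 200, 246])]
tray [(0.85, [158, 159, 195, 223])]
pin_seat [(0.55, [61, 87, 195, 291])]
flat []
collar_center [(0.58, [248, 236, 259, 250]), (0.47, [285, 242, 298, 258])]
cup [(0.86, [291, 120, 318, 153])]
brush [(0.65, [345, 182, 373, 301])]
soap_center [(0.73, [157, 189, 189, 208])]
```

View pics/side0.png

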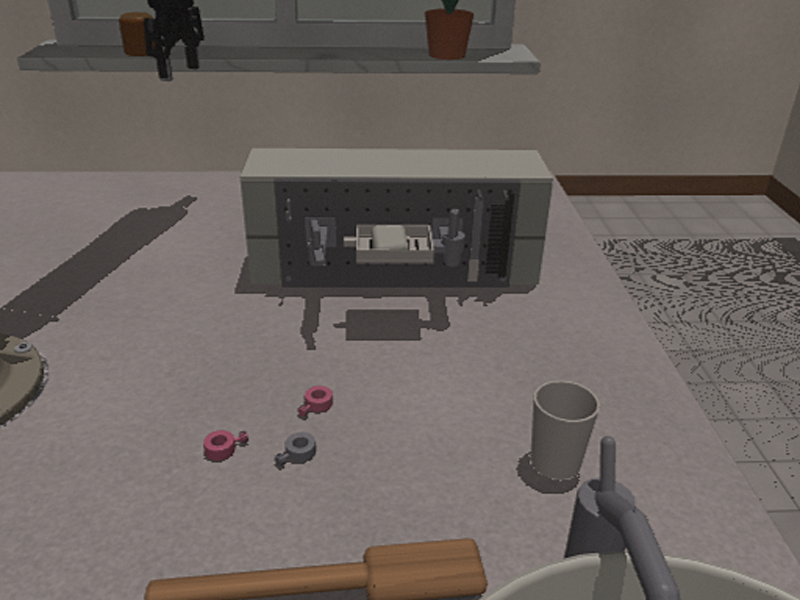

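View pics/top0.png

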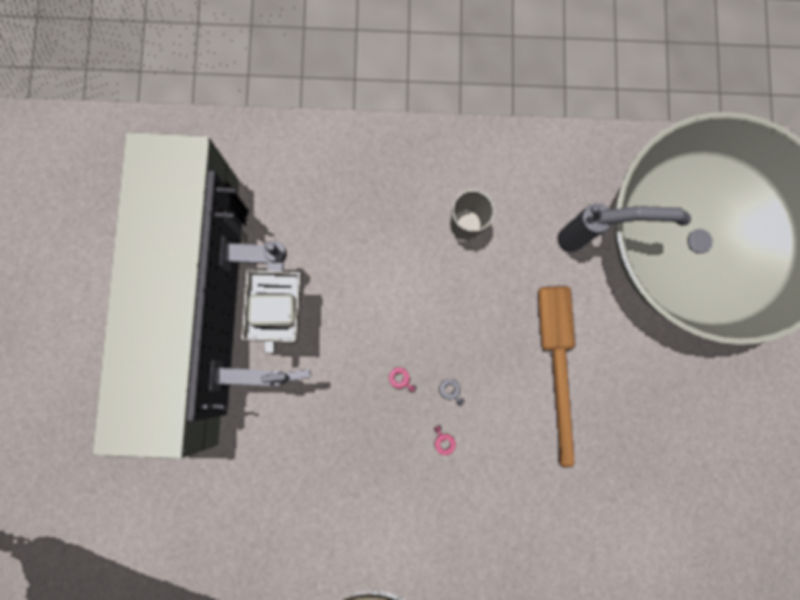

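The two views show the unit facing world −y. The grey collar is at about (300,448) in side0 and (450,389) in top0, with two pink decoys. I'll zoom in on each.

```bash
cat > h.py <<'E'
import numpy as np, cv2
from station import telemetry, imaging
def proj(p,X):
    X=np.atleast_2d(X); T=np.linalg.inv(p["world_from_camera"]); c=X@T[:3,:3].T+T[:3,3]
    u=np.c_[c[:,0],-c[:,1],-c[:,2]]@np.array(p["K"]).T
    return u[:,:2]/u[:,2:]
def ray(p,uv):
    d=np.linalg.inv(p["K"])@[uv[0],uv[1],1]; d=d*[1,-1,-1]
    R=p["world_from_camera"]; d=R[:3,:3]@d; return R[:3,3],d/np.linalg.norm(d)
def atz(p,uv,z):
    o,d=ray(p,uv); return o+d*(z-o[2])/d[2]
def tri(pu):
    A=np.zeros((3,3));b=np.zeros(3)
    for p,uv in pu:
        o,d=ray(p,uv);M=np.eye(3)-np.outer(d,d);A+=M;b+=M@o
    return np.linalg.solve(A,b)
def crop(p,box,name,w=800,h=600):
    x0,y0,x1,y1=box; c=p["img"][y0:y1,x0:x1,::-1]; f=min(w/(x1-x0),h/(y1-y0))
    cv2.imwrite("pics/"+name,cv2.resize(c,None,fx=f,fy=f,interpolation=cv2.INTER_CUBIC)); print(name,"scale",round(f,3))
E
python3 - <<'E'
from h import *
s=imaging.grab_frame("side"); t=imaging.grab_frame("top")
crop(s,(150,90,360,190),"s1.png"); crop(t,(110,80,210,300),"t1.png",800,600)
crop(s,(120,235,220,305),"s2.png"); crop(t,(240,225,310,300),"t2.png")
E
```

```text
s1.png scale 3.81
t1.png scale 2.727
s2.png scale 8.0
t2.png scale 8.0
```

View pics/s1.png

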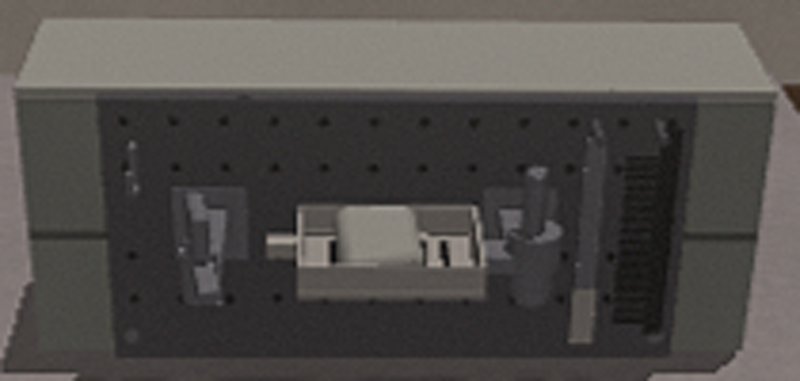

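View pics/t1.png

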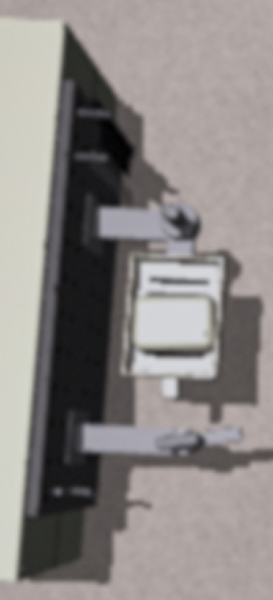

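View pics/s2.png

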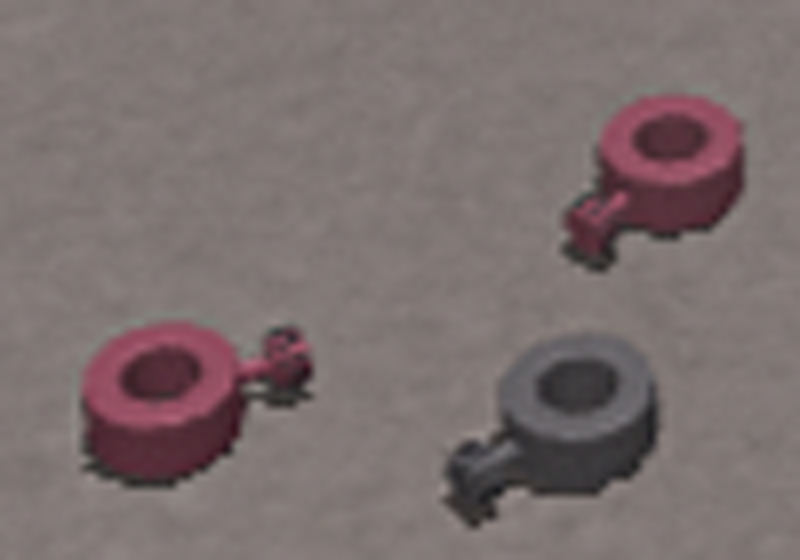

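View pics/t2.png

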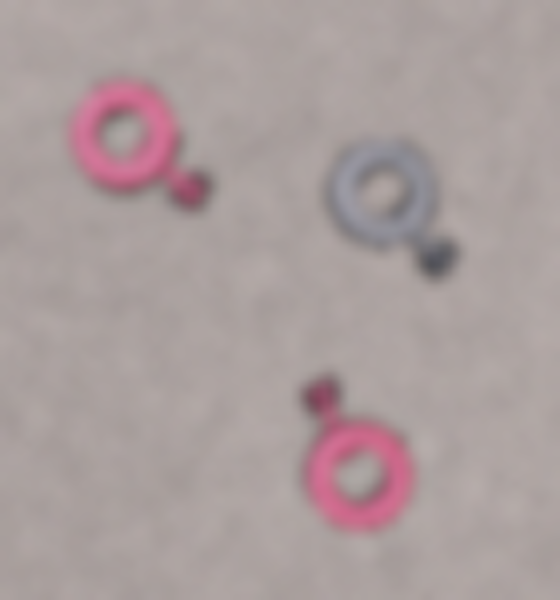

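```bash
python3 - <<'E'
from h import *
s=imaging.grab_frame("side"); t=imaging.grab_frame("top")
crop(s,(190,130,220,175),"s3.png"); crop(s,(268,128,303,175),"s4.png")
crop(t,(160,145,200,175),"t3.png"); crop(t,(160,225,205,260),"t4.png")
crop(t,(110,95,150,125),"t5.png");crop(t,(110,255,150,285),"t6.png")
E
cd pics; python3 -c "
import cv2,numpy as np
for o,l in(('m1',('s3','s4')),('m2',('t3','t4'))):
    a=[cv2.resize(cv2.imread(x+'.png'),(400,600) if 's' in x else (400,300)) for x in l]
    cv2.imwrite(o+'.png',np.hstack(a))
"
```

```text
s3.png scale 13.333
s4.png scale 12.766
t3.png scale 20.0
t4.png scale 17.143
t5.png scale 20.0
t6.png scale 20.0
```

View pics/s3.png

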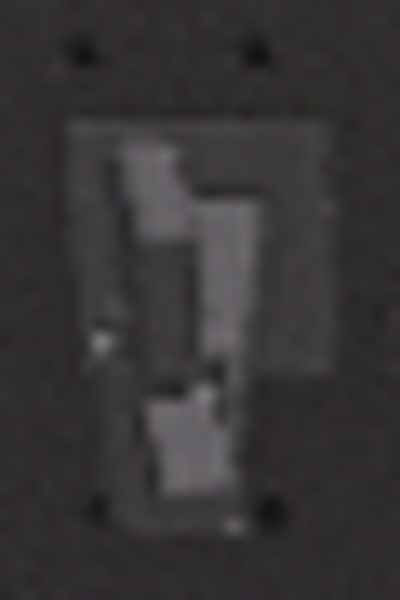

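View pics/s4.png

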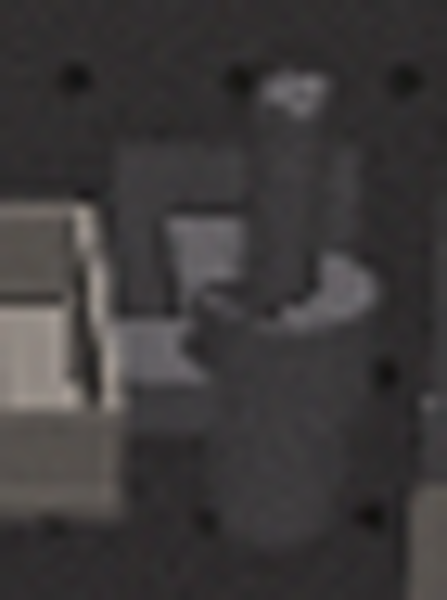

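View pics/t3.png

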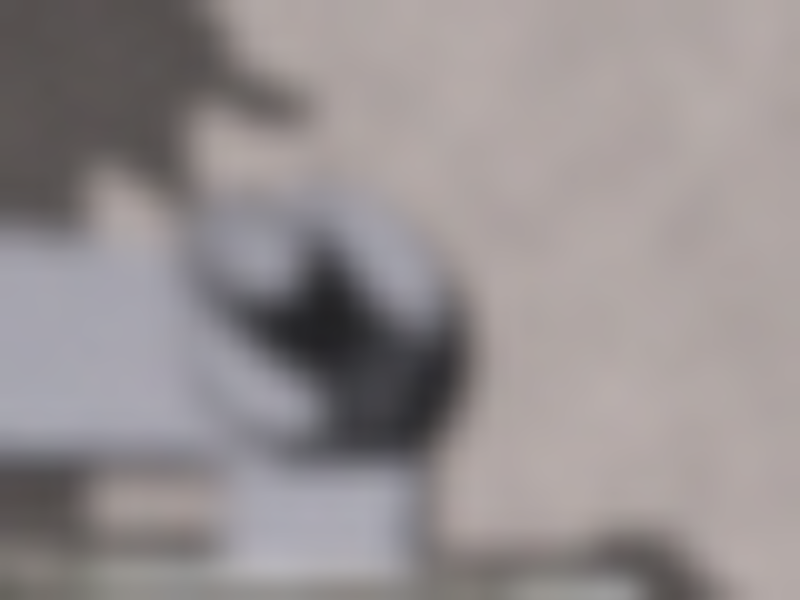

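View pics/t4.png

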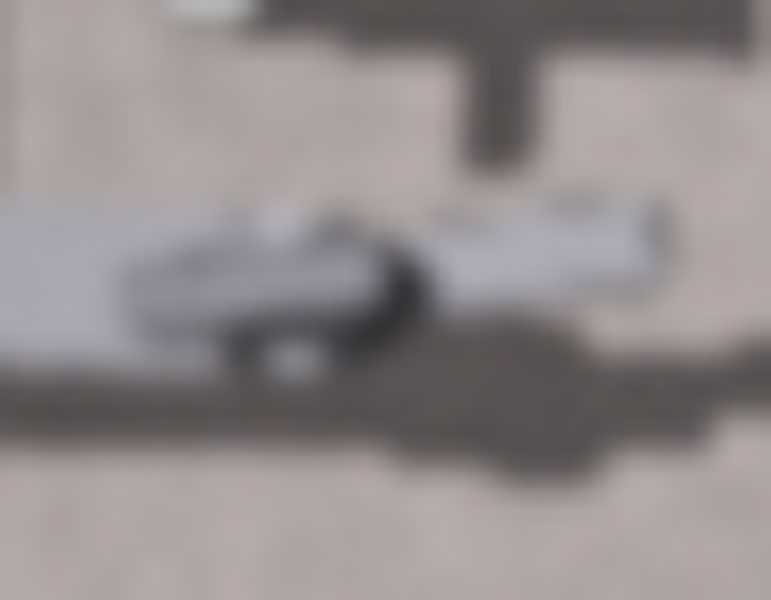

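View pics/t5.png

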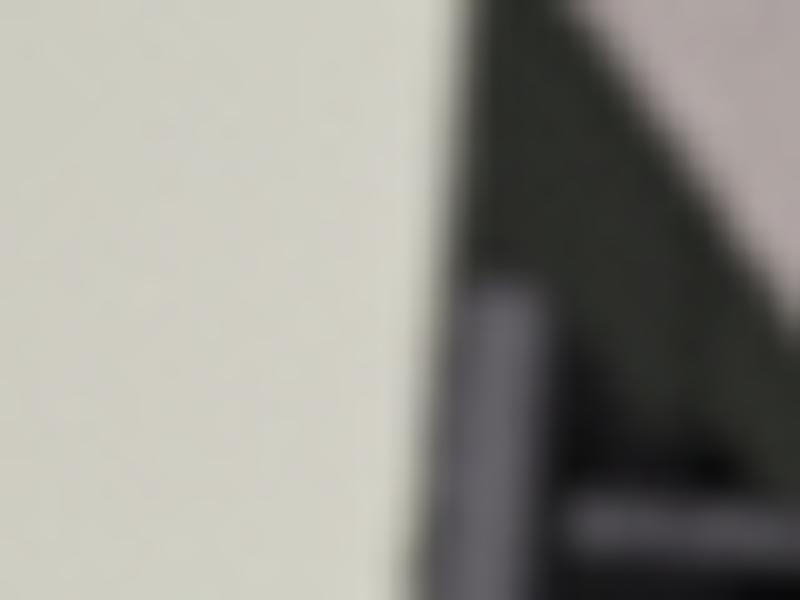

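View pics/t6.png

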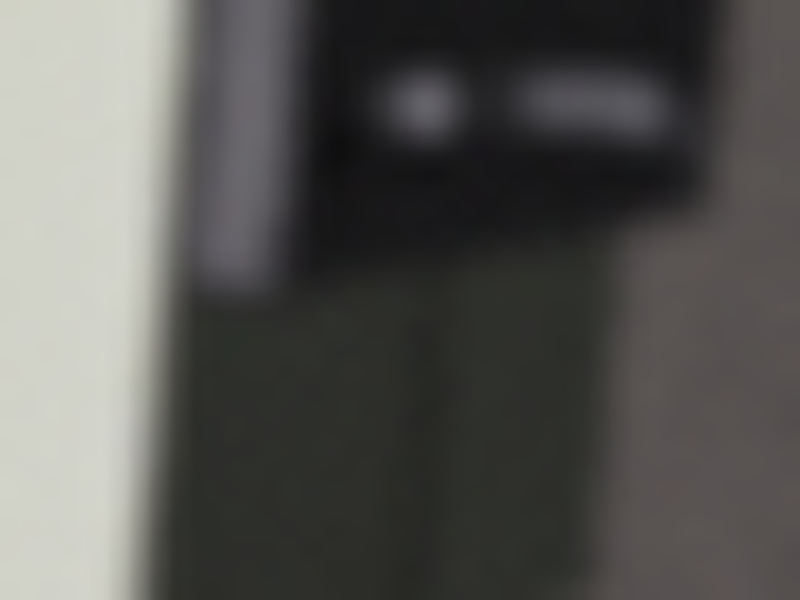

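```bash
cat > fit.py <<'E'
from h import *
from scipy.optimize import least_squares
s=imaging.grab_frame("side"); t=imaging.grab_frame("top")
obs=[(s,(175.7,115.7),(0,.18,.18)),(s,(332.9,116.8),(0,-.18,.18)),(s,(180.2,183.7),(0,.18,0)),(s,(326.4,181.9),(0,-.18,0)),
(t,(137.4,109.2),(0,-.18,.18)),(t,(123.75,269.6),(0,.18,.18)),
(s,(291.1,135.0),(-.085,-.075,'p')),(t,(173.,158.3),(-.085,-.075,'p')),
(s,(201.6,144.25),(-.1,.115,'f')),(t,(175.05,241.9),(-.1,.115,'f'))]
def W(q,X):
    z={'p':q[3],'f':q[4]}.get(X[2],X[2]) if isinstance(X[2],str) else X[2]
    c,sn=np.cos(q[2]),np.sin(q[2])
    return np.array([q[0]+c*X[0]-sn*X[1],q[1]+sn*X[0]+c*X[1],z])
f=lambda q:np.concatenate([proj(p,W(q,X))[0]-uv for p,uv,X in obs])
r=least_squares(f,[.5,.35,1.57,.16,.15],loss='soft_l1')
q=r.x; print(q.round(4), np.round(f(q).reshape(-1,2),1))
print("pin top",W(q,(-.085,-.075,'p')),"fin top",W(q,(-.1,.115,'f')))
print("tri pin",tri([(s,(291.1,135.0)),(t,(173.,158.3))]),"fin",tri([(s,(201.6,144.25)),(t,(175.05,241.9))]))
for n in"st":
  print(n)
# collar
print("collar top", tri([(s,(120+578/8,235+385/8)),(t,(240+383/8,225+192/8))]))
print("collar atz", atz(s,(120+578/8,235+385/8),.016),atz(t,(240+383/8,225+192/8),.016))
h=[(s,(120+472/8,235+472/8)),(t,(240+438/8,225+258/8))]
print("head",tri(h),[atz(p,u,.008) for p,u in h])
E
python3 fit.py
```

```text
[0.5806 0.245  1.5499 0.169  0.154 ] [[-0.9 -1.2]
 [ 0.3 -1.3]
 [-0.3 -0.3]
 [-1.   1.5]
 [ 0.2 -0.6]
 [ 0.2 -0.1]
 [-0.3  0.2]
 [-0.1 -1.4]
 [-0.3  0. ]
 [-0.1 -0.5]]
pin top [0.65376101 0.15845826 0.16897379] fin top [0.46348926 0.14742835 0.15403754]
tri pin [0.65237021 0.1581062  0.16921801] fin [0.46320807 0.14724575 0.15414989]
s
t
collar top [ 0.45268744 -0.12324257  0.01233166]
collar atz [ 0.45383952 -0.12720997  0.016     ] [ 0.45196575 -0.12289483  0.016     ]
head [ 0.4309753  -0.14258504  0.00552737] [array([ 0.43166895, -0.14516162,  0.008     ]), array([ 0.43071647, -0.14229421,  0.008     ])]
```

Run:
```python
from h import *
from scipy.spatial.transform import Rotation as R
s=telemetry.read_state(); M=R.from_rotvec(s["eef_rot"]).as_matrix(); print(M.round(3)); print(s["time_s"])
print("tool y yaw",np.degrees(np.arctan2(M[1,1],M[0,1])))
t=imaging.grab_frame("top")
tip=atz(t,(160+660/17.143,225+240/17.143),.126); print("tip",tip, np.degrees(np.arctan2(*(tip-[.4633,.1473,.126])[[1,0]])), np.linalg.norm(tip[:2]-[.4633,.1473]))
for a,b in [((125,290),(385,268))]:
    A=atz(t,(160+a[0]/17.143,225+a[1]/17.143),.154);B=atz(t,(160+b[0]/17.143,225+b[1]/17.143),.154); d=B-A;print(np.degrees(np.arctan2(d[1],d[0])),np.linalg.norm(d))
```

```text
[[-0.942  0.335 -0.   ]
 [ 0.335  0.942 -0.   ]
 [ 0.    -0.    -1.   ]]
1.4
tool y yaw 70.42264515051163
tip [0.47060682 0.09846076 0.126     ] -81.49111554006517 0.04938280359704764
-83.8374491967957 0.03393706580697743
```

Request:
{"api": "carry_out", "payload": {
  "translation": [
    [254,-441,10],
    [254,-441,10],
    [254,-441,10],
    [254,-441,10],
    [254,-441,10],
    [254,-441,10],
    [254,-441,10],
    [254,-441,10],
    [254,-441,10],
    [254,-441,10],
    [254,-441,10],
    [254,-441,10]
  ],
  "rot": [
    [0,0,-62],
    [0,0,-62],
    [0,0,-62],
    [0,0,-62],
    [0,0,-62],
    [0,0,-62],
    [0,0,-62],
    [0,0,-62],
    [0,0,-62],
    [0,0,-62],
    [0,0,-62],
    [0,0,-62]
  ],
  "claw": [45,45,45,45,45,45,45,45,45,45,45,45],
  "squeeze": 40
}}

```text
time_s: 2.65
position: [0.4643, 0.1458, 0.2586]
eef_rot: [2.058, 2.373, 0.001]
wrist_force: [-0.6, -0.2, -0.2]
finger_gap: 0.526
```

Request:
{"api": "carry_out", "payload": {
  "translation": [
    [-1,1,-40],
    [-1,1,-80],
    [-1,1,-95],
    [-1,1,-95]
  ],
  "rot": [
    [0,0,0],
    [0,0,0],
    [0,0,0],
    [0,0,0]
  ],
  "claw": [40,40,40,40]
}}

```text
time_s: 3.05
position: [0.4599, 0.1503, 0.1607]
eef_rot: [-2.047, -2.38, 0.007]
wrist_force: [-0.7, -0.1, 0.8]
finger_gap: 0.469
```

Run:
```python
from h import *
print(telemetry.read_state())
s=imaging.grab_frame("side"); t=imaging.grab_frame("top")
crop(s,(170,80,310,185),"s5.png"); crop(t,(140,140,260,260),"t7.png")
```

```text
{'time_s': 3.05, 'qpos': array([-0.81066921,  0.15296523,  0.47366917,  1.88395827, -0.07682422,
        1.12777116, -0.158305  ]), 'joint_vel': array([ 0.00275144, -0.03442715,  0.01067609, -0.06834332,  0.01234484,
        0.04320792, -0.00747058]), 'effort': array([  0.38472421, -38.58002186,   2.93722227, -33.03018093,
        -0.11494274,  -0.7351019 ,   0.1651806 ]), 'position': array([0.45989088, 0.15033538, 0.16073986]), 'eef_rot': array([-2.04700343, -2.37984193,  0.00738382]), 'wrist_force': array([-0.74172742, -0.10360275,  0.7844703 ]), 'moment': array([-0.01189023, -0.00606259, -0.01486798]), 'finger_gap': 0.46906689773737587}
s5.png scale 5.714
t7.png scale 5.0
```

View pics/s5.png

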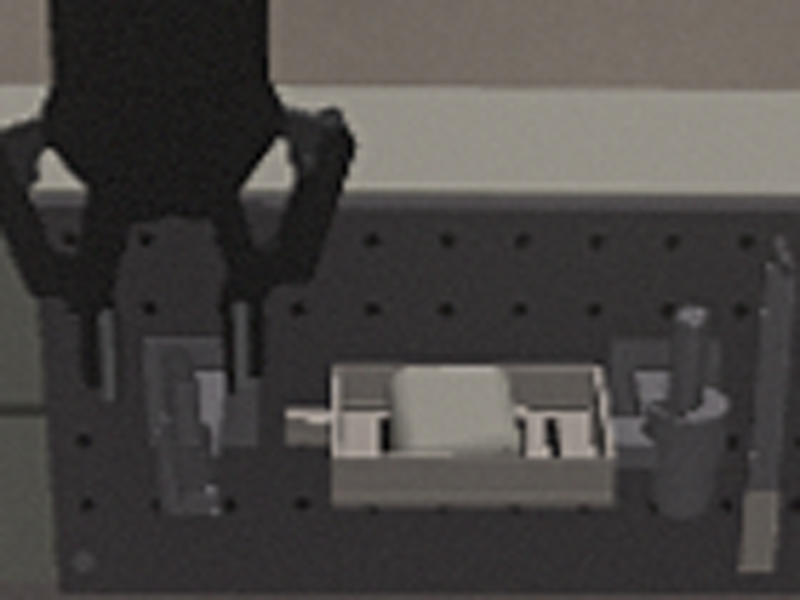

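View pics/t7.png

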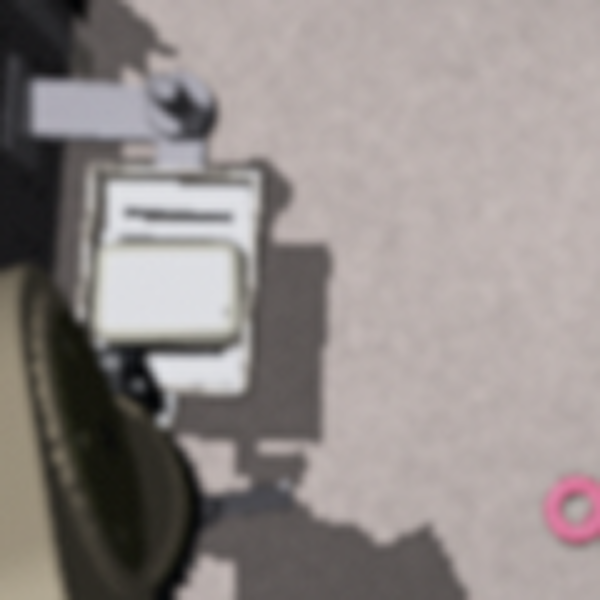

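Request:
{"api": "carry_out", "payload": {
  "translation": [
    [0,0,-13],
    [0,0,-13],
    [0,0,-13]
  ],
  "rot": [
    [0,0,0],
    [0,0,0],
    [0,0,0]
  ],
  "claw": [40,40,40]
}}

```text
time_s: 3.45
position: [0.4624, 0.149, 0.1505]
eef_rot: [-2.052, -2.378, -0.0]
wrist_force: [0.7, 1.0, 0.4]
finger_gap: 0.467
```

Request:
{"api": "carry_out", "payload": {
  "translation": [
    [0,0,0],
    [0,0,0],
    [0,0,0],
    [0,0,0]
  ],
  "rot": [
    [0,0,0],
    [0,0,0],
    [0,0,0],
    [0,0,0]
  ],
  "claw": [5,5,5,5]
}}

```text
time_s: 3.85
position: [0.4628, 0.1489, 0.1508]
eef_rot: [2.052, 2.378, 0.001]
wrist_force: [-0.7, 0.4, 3.4]
finger_gap: 0.109
```

Request:
{"api": "carry_out", "payload": {
  "translation": [
    [0,0,0],
    [0,0,0],
    [0,0,0],
    [0,0,0],
    [0,0,0],
    [0,0,0],
    [0,0,0],
    [0,0,0],
    [0,0,0],
    [0,0,0],
    [0,0,0]
  ],
  "rot": [
    [0,0,7],
    [0,0,14],
    [0,0,21],
    [0,0,28],
    [0,0,35],
    [0,0,42],
    [0,0,49],
    [0,0,56],
    [0,0,63],
    [0,0,70],
    [0,0,70]
  ],
  "claw": [5,5,5,5,5,5,5,5,5,5,5]
}}

```text
time_s: 4.95
position: [0.4615, 0.1476, 0.1507]
eef_rot: [-0.311, -3.124, 0.002]
wrist_force: [-7.6, -4.4, 12.0]
finger_gap: 0.107
```

Request:
{"api": "carry_out", "payload": {
  "translation": [
    [0,0,0],
    [0,0,0],
    [0,0,0]
  ],
  "rot": [
    [0,0,5],
    [0,0,10],
    [0,0,10]
  ],
  "claw": [5,5,5]
}}

```text
time_s: 5.25
position: [0.4615, 0.1473, 0.1507]
eef_rot: [-0.041, -3.139, 0.003]
wrist_force: [-7.7, -5.9, 12.0]
finger_gap: 0.099
```

Run:
```python
from h import *
print(telemetry.read_state())
s=imaging.grab_frame("side")
crop(s,(150,80,310,200),"s6.png")
```

```text
{'time_s': 5.25, 'qpos': array([-0.68466019,  0.15941373,  0.3421855 ,  1.89223385, -0.05903735,
        1.10272002,  1.22523906]), 'joint_vel': array([-0.00218993, -0.00044503,  0.00359963, -0.00084382, -0.0015714 ,
       -0.00018677, -0.07629321]), 'effort': array([ -1.53222375, -37.41335034,   0.36250806, -34.14972782,
        -1.01772264,  -3.40070263,   1.3880768 ]), 'position': array([0.4614721 , 0.14727846, 0.15068188]), 'eef_rot': array([-4.06288552e-02, -3.13876358e+00,  2.53307893e-03]), 'wrist_force': array([-7.71420079, -5.89249359, 12.04340683]), 'moment': array([-1.36614503e+00,  1.81602654e+00, -8.69552387e-04]), 'finger_gap': 0.09906742192638274}
s6.png scale 5.0
```

View pics/s6.png

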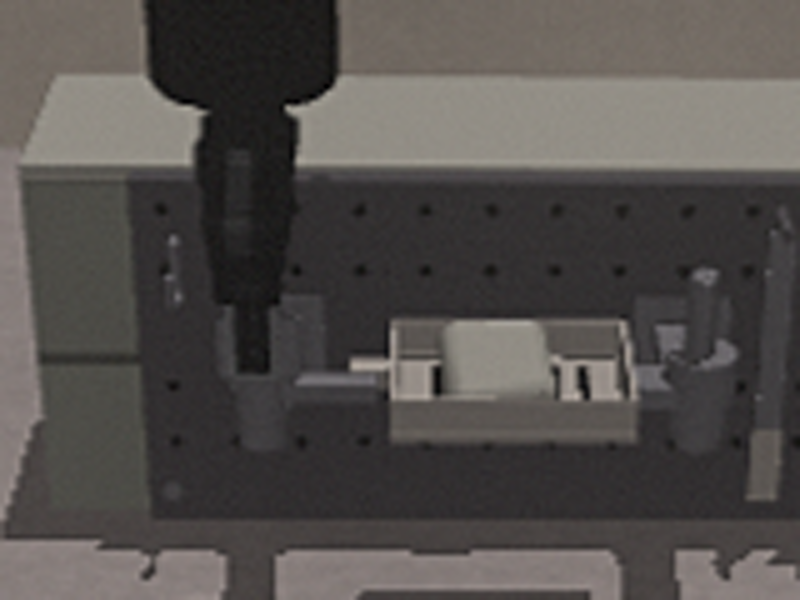

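Request:
{"api": "carry_out", "payload": {
  "translation": [
    [0,0,0],
    [0,0,0],
    [0,0,0],
    [0,0,30],
    [0,0,60],
    [50,3,62],
    [100,6,62],
    [150,9,62],
    [190,11,62],
    [190,11,62],
    [190,11,62],
    [190,11,62]
  ],
  "rot": [
    [0,0,0],
    [0,0,0],
    [0,0,0],
    [0,0,0],
    [0,0,8],
    [0,0,16],
    [0,0,24],
    [0,0,32],
    [0,0,40],
    [0,0,48],
    [0,0,55],
    [0,0,55]
  ],
  "claw": [36,36,36,36,36,36,36,36,36,36,36,36]
}}

```text
time_s: 6.5
position: [0.6526, 0.1598, 0.2112]
eef_rot: [1.414, -2.804, -0.0]
wrist_force: [0.2, -0.1, -0.2]
finger_gap: 0.424
```

Run:
```python
from h import *
print(telemetry.read_state())
s=imaging.grab_frame("side"); t=imaging.grab_frame("top")
crop(s,(180,80,320,185),"s7.png"); crop(t,(140,140,240,260),"t8.png")
crop(s,(268,90,310,175),"s8.png")
```

```text
{'time_s': 6.5, 'qpos': array([-0.45782108,  0.51203506,  0.25979863,  1.28699934, -0.12893532,
        1.36000061,  2.30207699]), 'joint_vel': array([-0.01638376, -0.022183  ,  0.01706897,  0.01067466, -0.01162033,
        0.00054052, -0.13826363]), 'effort': array([ 3.56764421e-01, -6.79593229e+01,  5.10499030e+00, -3.67223382e+01,
        2.16202266e-01, -1.46344144e-02,  2.20267273e+00]), 'position': array([0.6526161, 0.1598284, 0.2112376]), 'eef_rot': array([ 1.41397410e+00, -2.80398365e+00, -2.69394151e-04]), 'wrist_force': array([ 0.19037861, -0.1108332 , -0.17307707]), 'moment': array([-0.02273816, -0.02799222, -0.05936319]), 'finger_gap': 0.4235003486191081}
s7.png scale 5.714
t8.png scale 5.0
s8.png scale 7.059
```

View pics/s7.png

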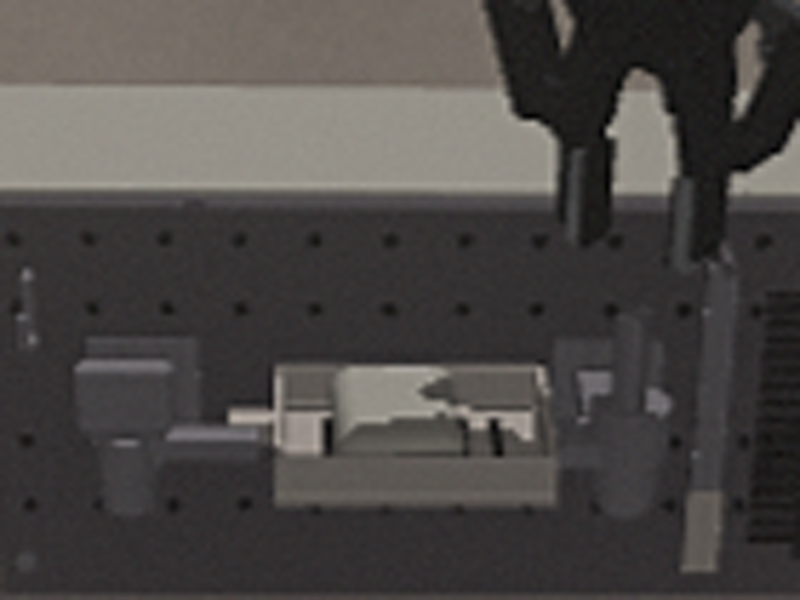

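View pics/t8.png

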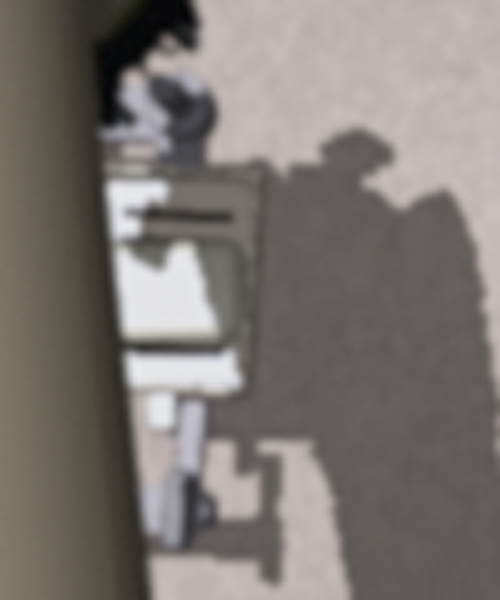

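View pics/s8.png

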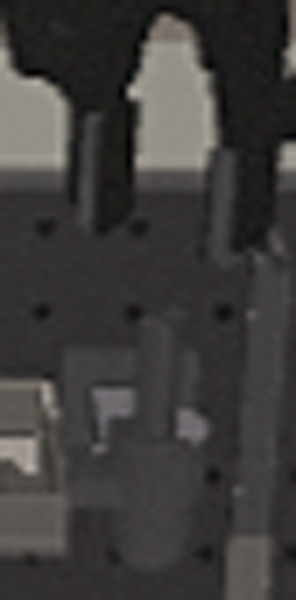

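Request:
{"api": "carry_out", "payload": {
  "translation": [
    [0,-1,-25],
    [0,-1,-50],
    [0,-1,-56],
    [0,-1,-56]
  ],
  "rot": [
    [0,0,0],
    [0,0,0],
    [0,0,0],
    [0,0,0]
  ],
  "claw": [36,36,36,36]
}}

```text
time_s: 7.0
position: [0.6516, 0.159, 0.1556]
eef_rot: [1.409, -2.806, -0.001]
wrist_force: [-0.1, -0.2, -0.1]
finger_gap: 0.42
```

Request:
{"api": "carry_out", "payload": {
  "translation": [
    [0,0,0],
    [0,0,0],
    [0,0,0],
    [0,0,0]
  ],
  "rot": [
    [0,0,0],
    [0,0,0],
    [0,0,0],
    [0,0,0]
  ],
  "claw": [8,8,8,8],
  "squeeze": 30
}}

```text
time_s: 7.4
position: [0.6532, 0.1592, 0.1581]
eef_rot: [-1.411, 2.804, -0.001]
wrist_force: [-1.0, -0.5, 6.9]
finger_gap: 0.155
```

Run:
```python
from h import *
s=imaging.grab_frame("side")
print(telemetry.read_state())
crop(s,(190,100,310,190),"s9.png")
```

```text
{'time_s': 7.45, 'qpos': array([-0.45578018,  0.54195324,  0.25319058,  1.36191745, -0.13685001,
        1.25205097,  2.30830103]), 'joint_vel': array([-0.00046119, -0.00039003, -0.00248938, -0.00097977, -0.00149078,
       -0.0019652 , -0.00032859]), 'effort': array([ 4.41386467e-01, -6.56642389e+01,  5.65463170e+00, -3.36964309e+01,
        1.77501286e-01, -6.06182925e-01, -3.43042589e-02]), 'position': array([0.65314027, 0.15921981, 0.15812338]), 'eef_rot': array([-1.41088021e+00,  2.80396875e+00, -4.15496337e-04]), 'wrist_force': array([-1.54205262, -0.30693955,  6.01253288]), 'moment': array([0.0358296 , 0.39599431, 0.04730385]), 'finger_gap': 0.15367262363614154}
s9.png scale 6.667
```

View pics/s9.png

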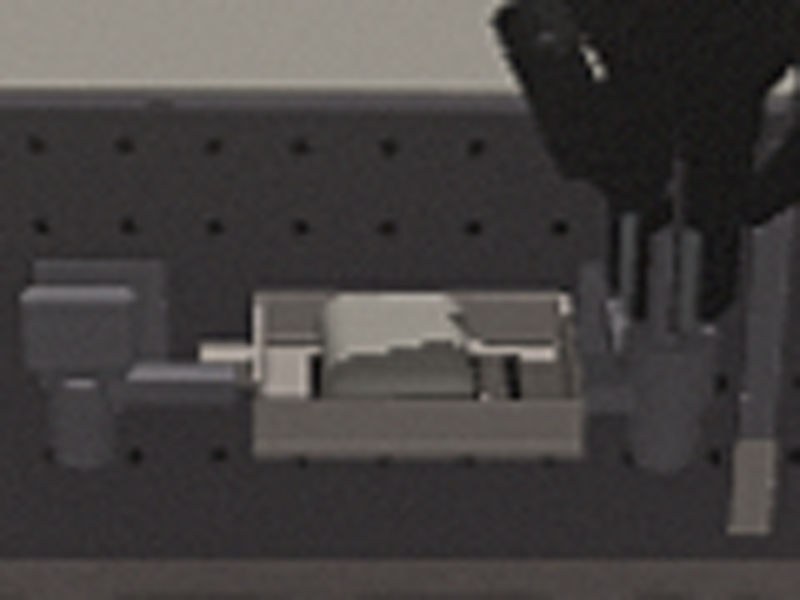

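Request:
{"api": "carry_out", "payload": {
  "translation": [
    [0,0,0],
    [0,0,0],
    [0,0,0],
    [0,0,0],
    [0,0,0],
    [0,0,0],
    [0,0,0],
    [0,0,0]
  ],
  "rot": [
    [0,0,0],
    [0,0,0],
    [0,0,7],
    [0,0,14],
    [0,0,14],
    [0,0,14],
    [0,0,14],
    [0,0,14]
  ],
  "claw": [24,24,24,24,8,8,8,8]
}}

```text
time_s: 8.25
position: [0.6522, 0.1588, 0.1562]
eef_rot: [1.741, -2.614, -0.0]
wrist_force: [-2.2, -1.3, 2.0]
finger_gap: 0.146
```

Request:
{"api": "carry_out", "payload": {
  "translation": [
    [0,0,0],
    [0,0,0],
    [0,0,0],
    [0,0,0],
    [0,0,0],
    [0,0,0],
    [0,0,0],
    [0,0,0],
    [0,0,0],
    [0,0,0]
  ],
  "rot": [
    [0,0,0],
    [0,0,0],
    [0,0,-7],
    [0,0,-14],
    [0,0,-21],
    [0,0,-28],
    [0,0,-28],
    [0,0,-28],
    [0,0,-28],
    [0,0,-28]
  ],
  "claw": [24,24,24,24,24,24,8,8,8,8]
}}

```text
time_s: 9.25
position: [0.653, 0.1585, 0.1565]
eef_rot: [-1.061, 2.956, -0.001]
wrist_force: [3.6, -1.2, 0.1]
finger_gap: 0.168
```

Request:
{"api": "carry_out", "payload": {
  "translation": [
    [0,0,0],
    [0,0,0],
    [0,0,0],
    [0,0,0],
    [0,0,0],
    [0,0,0],
    [0,0,0],
    [0,0,0],
    [0,0,0],
    [0,0,0]
  ],
  "rot": [
    [0,0,0],
    [0,0,0],
    [0,0,8],
    [0,0,16],
    [0,0,24],
    [0,0,24],
    [0,0,24],
    [0,0,24],
    [0,0,24],
    [0,0,24]
  ],
  "claw": [24,24,24,24,24,24,8,8,8,8]
}}

```text
time_s: 10.25
position: [0.6524, 0.159, 0.1563]
eef_rot: [1.65, -2.673, 0.0]
wrist_force: [-0.6, 0.8, 0.3]
finger_gap: 0.145
```

Request:
{"api": "carry_out", "payload": {
  "translation": [
    [0,0,0],
    [0,0,0],
    [0,0,0],
    [0,0,0],
    [0,0,0],
    [0,0,0],
    [0,0,0],
    [0,0,0],
    [0,0,0],
    [0,0,0],
    [0,0,0],
    [0,0,0]
  ],
  "rot": [
    [0,0,-6],
    [0,0,-12],
    [0,0,-18],
    [0,0,-24],
    [0,0,-30],
    [0,0,-36],
    [0,0,-42],
    [0,0,-48],
    [0,0,-54],
    [0,0,-60],
    [0,0,-65],
    [0,0,-65]
  ],
  "claw": [8,8,8,8,8,8,8,8,8,8,8,8],
  "squeeze": 40
}}

```text
time_s: 11.45
position: [0.6536, 0.1594, 0.1564]
eef_rot: [0.049, 3.138, 0.0]
wrist_force: [6.5, 1.3, -3.0]
finger_gap: 0.145
```

Request:
{"api": "carry_out", "payload": {
  "translation": [
    [0,0,0],
    [0,0,0],
    [0,0,0]
  ],
  "rot": [
    [0,0,0],
    [0,0,0],
    [0,0,0]
  ],
  "claw": [8,8,8]
}}

```text
time_s: 11.75
position: [0.6536, 0.1594, 0.1564]
eef_rot: [0.044, 3.138, 0.001]
wrist_force: [7.4, 1.8, -2.7]
finger_gap: 0.141
```

Run:
```python
from h import *
s=imaging.grab_frame("side")
print(telemetry.read_state())
crop(s,(230,100,310,180),"s10.png")
```

```text
{'time_s': 11.8, 'qpos': array([-0.58028537,  0.56560284,  0.44395287,  1.36939199, -0.24427141,
        1.25771358,  1.4203763 ]), 'joint_vel': array([ 0.00037902,  0.00070995, -0.00188599,  0.00017988,  0.0002542 ,
       -0.00080263, -0.00024881]), 'effort': array([-4.20281722e-02, -6.98725176e+01,  9.46737349e+00, -3.31156218e+01,
        2.80411793e-01,  2.32938655e+00,  3.06674244e-02]), 'position': array([0.65363049, 0.15945053, 0.15638628]), 'eef_rot': array([4.38194972e-02, 3.13849847e+00, 7.90742908e-04]), 'wrist_force': array([ 6.73572649,  1.23420957, -3.29952247]), 'moment': array([ 0.33813232, -1.38519242, -0.01413081]), 'finger_gap': 0.1397324814884265}
s10.png scale 7.5
```

View pics/s10.png

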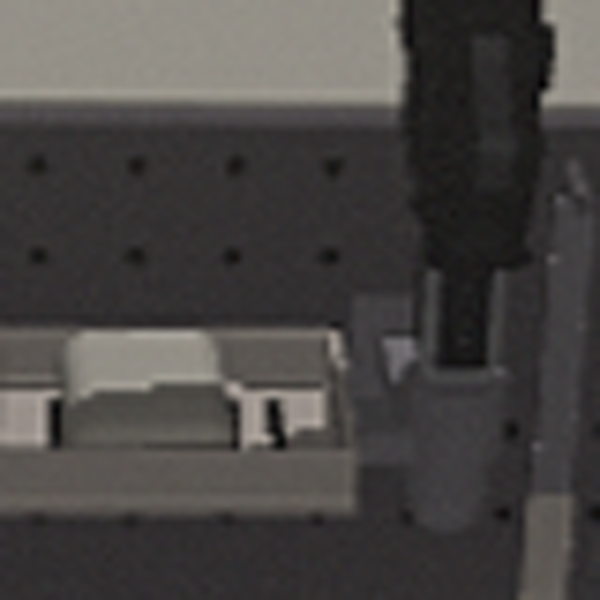

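Request:
{"api": "carry_out", "payload": {
  "translation": [
    [0,0,0],
    [0,0,0],
    [0,0,0],
    [0,0,0],
    [0,0,0],
    [0,0,0],
    [0,0,0],
    [0,0,0],
    [0,0,0]
  ],
  "rot": [
    [0,0,0],
    [0,0,0],
    [0,0,6],
    [0,0,12],
    [0,0,12],
    [0,0,12],
    [0,0,12],
    [0,0,12],
    [0,0,12]
  ],
  "claw": [24,24,24,24,24,8,8,8,8],
  "squeeze": 20
}}

```text
time_s: 12.7
position: [0.6522, 0.1591, 0.1564]
eef_rot: [0.284, -3.128, -0.0]
wrist_force: [-1.5, 1.2, 2.1]
finger_gap: 0.15
```

Request:
{"api": "carry_out", "payload": {
  "translation": [
    [0,0,0],
    [0,0,0],
    [0,0,0],
    [0,0,0],
    [0,0,0],
    [0,0,0],
    [0,0,0],
    [0,0,0],
    [0,0,0],
    [0,0,0]
  ],
  "rot": [
    [0,0,0],
    [0,0,0],
    [0,0,-8],
    [0,0,-16],
    [0,0,-24],
    [0,0,-24],
    [0,0,-24],
    [0,0,-24],
    [0,0,-24],
    [0,0,-24]
  ],
  "claw": [24,24,24,24,24,24,8,8,8,8]
}}

```text
time_s: 13.7
position: [0.6526, 0.1591, 0.1563]
eef_rot: [0.369, 3.12, 0.001]
wrist_force: [2.4, 1.1, -0.8]
finger_gap: 0.16
```

Request:
{"api": "carry_out", "payload": {
  "translation": [
    [0,0,0],
    [0,0,0],
    [0,0,0],
    [0,0,0],
    [0,0,0],
    [0,0,0],
    [0,0,0],
    [0,0,0],
    [0,0,0],
    [0,0,0]
  ],
  "rot": [
    [0,0,0],
    [0,0,0],
    [0,0,8],
    [0,0,12],
    [0,0,12],
    [0,0,12],
    [0,0,12],
    [0,0,12],
    [0,0,12],
    [0,0,12]
  ],
  "claw": [24,24,24,24,24,8,8,8,8,8]
}}

```text
time_s: 14.7
position: [0.6524, 0.1594, 0.1565]
eef_rot: [0.043, 3.141, 0.001]
wrist_force: [-0.7, 3.0, 0.8]
finger_gap: 0.149
```

Request:
{"api": "carry_out", "payload": {
  "translation": [
    [0,0,0],
    [0,0,0],
    [0,0,0],
    [0,0,0],
    [0,0,0],
    [0,0,0],
    [0,0,0],
    [0,0,0],
    [0,0,0],
    [0,0,0],
    [0,0,0],
    [0,0,0]
  ],
  "rot": [
    [0,0,0],
    [0,0,0],
    [0,0,5],
    [0,0,5],
    [0,0,5],
    [0,0,5],
    [0,0,5],
    [0,0,3],
    [0,0,0],
    [0,0,0],
    [0,0,0],
    [0,0,0]
  ],
  "claw": [24,24,24,24,8,8,8,8,8,8,8,8],
  "squeeze": 40
}}

```text
time_s: 15.9
position: [0.6525, 0.1595, 0.1564]
eef_rot: [0.041, 3.141, 0.001]
wrist_force: [0.2, 4.2, 0.1]
finger_gap: 0.141
```

Run:
```python
from h import *
print({k:np.round(v,4) for k,v in telemetry.read_state().items()})
```

```text
{'time_s': np.float64(15.9), 'qpos': array([-0.5797,  0.5648,  0.4427,  1.3703, -0.2438,  1.2598,  1.4217]), 'joint_vel': array([ 0.0014,  0.0008, -0.0021,  0.0025, -0.0005, -0.0005, -0.0019]), 'effort': array([ 2.48470e+00, -6.77396e+01,  1.15093e+01, -3.37875e+01,
        1.29160e+00,  3.19100e-01,  2.19000e-02]), 'position': array([0.6525, 0.1595, 0.1564]), 'eef_rot': array([4.1000e-02, 3.1411e+00, 9.0000e-04]), 'wrist_force': array([0.175 , 4.1953, 0.0851]), 'moment': array([ 0.7998, -0.0267, -0.0295]), 'finger_gap': np.float64(0.141)}
```

Request:
{"api": "carry_out", "payload": {
  "translation": [
    [0,0,0],
    [0,0,0],
    [1,-1,0],
    [1,-1,0],
    [1,-1,0],
    [1,-1,0],
    [1,-1,0],
    [1,-1,0],
    [1,-1,0],
    [1,-1,0],
    [1,-1,0],
    [1,-1,0]
  ],
  "rot": [
    [0,0,0],
    [0,0,0],
    [0,0,-8],
    [0,0,-16],
    [0,0,-24],
    [0,0,-32],
    [0,0,-40],
    [0,0,-48],
    [0,0,-56],
    [0,0,-64],
    [0,0,-72],
    [0,0,-80]
  ],
  "claw": [26,26,26,26,26,26,26,26,26,26,26,26],
  "squeeze": 20
}}

```text
time_s: 17.1
position: [0.6535, 0.1569, 0.1563]
eef_rot: [2.06, 2.371, -0.001]
wrist_force: [-1.1, 0.4, -0.4]
finger_gap: 0.3
```

Request:
{"api": "carry_out", "payload": {
  "translation": [
    [0,0,0],
    [0,0,0],
    [0,0,0],
    [0,0,0],
    [0,0,0],
    [0,0,0],
    [0,0,0]
  ],
  "rot": [
    [0,0,-8],
    [0,0,-10],
    [0,0,-10],
    [0,0,-10],
    [0,0,-10],
    [0,0,-10],
    [0,0,-10]
  ],
  "claw": [26,26,8,8,8,8,8]
}}

```text
time_s: 17.8
position: [0.6534, 0.1571, 0.1562]
eef_rot: [2.252, 2.19, -0.001]
wrist_force: [-0.4, -3.5, -1.4]
finger_gap: 0.18
```

Run:
```python
from h import *
print({k:np.round(v,4) for k,v in telemetry.read_state().items()})
```

```text
{'time_s': np.float64(17.8), 'qpos': array([-0.7725,  0.6417,  0.7711,  1.3787, -0.4472,  1.2993, -0.0109]), 'joint_vel': array([-0.0006,  0.0008,  0.0019,  0.0011, -0.0002, -0.001 , -0.0008]), 'effort': array([-1.69960e+00, -6.60183e+01,  1.48297e+01, -3.39436e+01,
       -9.08600e-01, -2.47600e-01,  3.46000e-02]), 'position': array([0.6534, 0.1571, 0.1562]), 'eef_rot': array([ 2.2521e+00,  2.1900e+00, -1.0000e-03]), 'wrist_force': array([-0.4416, -3.5162, -1.3648]), 'moment': array([-0.6175,  0.2261, -0.0099]), 'finger_gap': np.float64(0.1803)}
```

Request:
{"api": "carry_out", "payload": {
  "translation": [
    [0,0,0],
    [0,0,0],
    [0,0,30],
    [0,0,55],
    [-25,-35,55],
    [-55,-75,55],
    [-85,-117,55],
    [-115,-158,40],
    [-145,-200,20],
    [-175,-241,-20],
    [-200,-275,-50],
    [-207,-285,-80]
  ],
  "rot": [
    [0,0,0],
    [0,0,0],
    [0,0,0],
    [0,0,0],
    [0,0,6],
    [0,0,12],
    [0,0,18],
    [0,0,24],
    [0,0,30],
    [0,0,36],
    [0,0,42],
    [0,0,42]
  ],
  "claw": [40,40,40,40,64,64,64,64,64,64,64,64]
}}

```text
time_s: 19.0
position: [0.4484, -0.126, 0.0818]
eef_rot: [1.312, 2.85, 0.004]
wrist_force: [1.5, 0.4, -0.2]
finger_gap: 0.748
```

Request:
{"api": "carry_out", "payload": {
  "translation": [
    [0,0,0],
    [0,0,0]
  ],
  "rot": [
    [0,0,0],
    [0,0,0]
  ],
  "claw": [64,64]
}}

```text
time_s: 19.2
position: [0.4482, -0.1244, 0.081]
eef_rot: [-1.32, -2.85, 0.0]
wrist_force: [0.9, 0.8, 0.8]
finger_gap: 0.751
```

Run:
```python
from h import *
from scipy.spatial.transform import Rotation as R
S=telemetry.read_state();print({k:np.round(v,4) for k,v in S.items() if k in("time_s","position","eef_rot","finger_gap","wrist_force","qpos")})
M=R.from_rotvec(S["eef_rot"]).as_matrix();print("yaw",np.degrees(np.arctan2(M[1,1],M[0,1])))
s=imaging.grab_frame("side")
t=imaging.grab_frame("top")
crop(s,(130,180,290,300),"s11.png"); crop(s,(265,125,305,175),"s12.png"); crop(t,(150,140,205,180),"t12.png")
```

```text
{'time_s': np.float64(19.2), 'qpos': array([-0.5063,  0.2618,  0.8071,  2.0288, -0.2331,  0.9436,  1.1257]), 'position': array([ 0.4482, -0.1244,  0.081 ]), 'eef_rot': array([-1.3196e+00, -2.8500e+00,  1.0000e-04]), 'wrist_force': array([0.93  , 0.7506, 0.7782]), 'finger_gap': np.float64(0.7513)}
yaw 40.31170205130835
s11.png scale 5.0
s12.png scale 12.0
t12.png scale 14.545
```

View pics/s11.png

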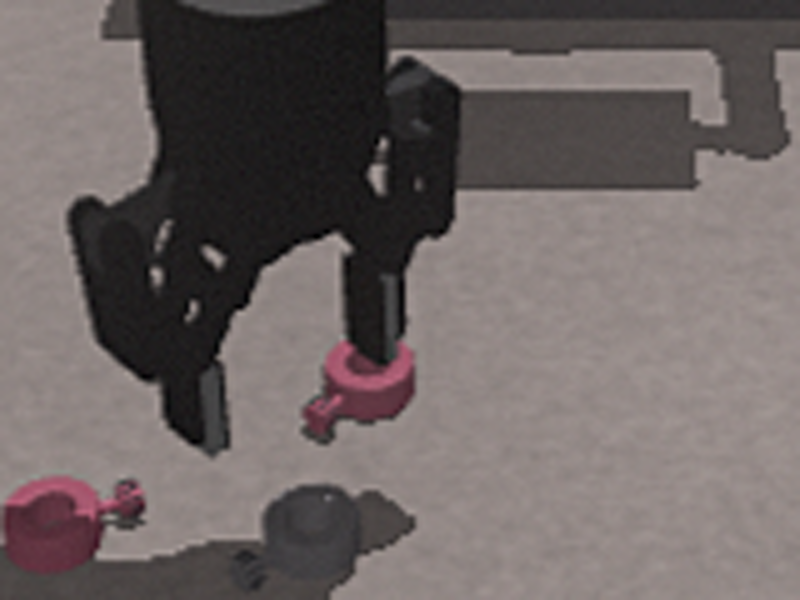

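View pics/s12.png

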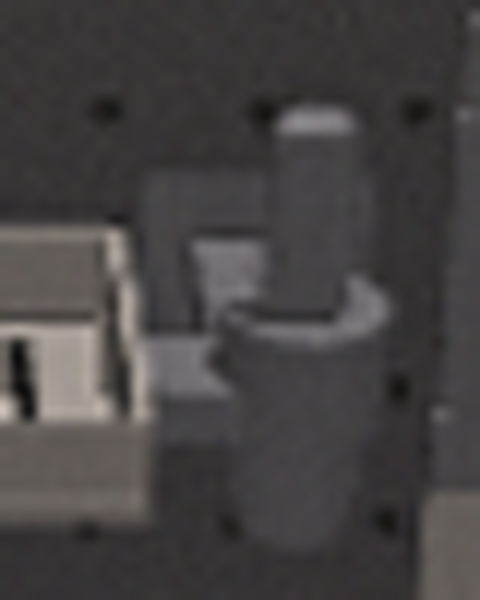

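View pics/t12.png

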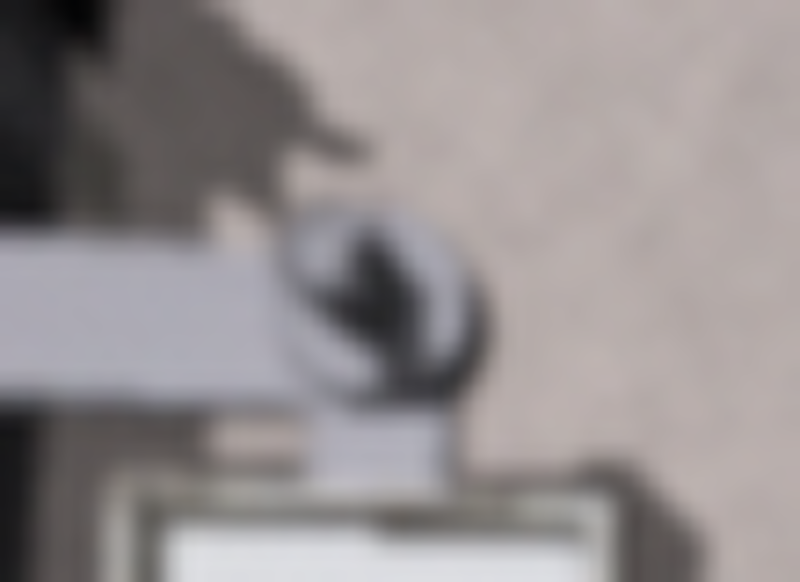

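Request:
{"api": "carry_out", "payload": {
  "translation": [
    [-2,-3,-25],
    [-2,-3,-45],
    [-2,-3,-45],
    [-2,-3,-45]
  ],
  "rot": [
    [0,0,0],
    [0,0,0],
    [0,0,0],
    [0,0,0]
  ],
  "claw": [64,64,64,64]
}}

```text
time_s: 19.7
position: [0.4477, -0.1267, 0.0371]
eef_rot: [1.315, 2.852, -0.0]
wrist_force: [-0.0, 0.3, 1.2]
finger_gap: 0.751
```

Run:
```python
from h import *
s=imaging.grab_frame("side")
S=telemetry.read_state();print({k:np.round(v,4) for k,v in S.items() if k in("time_s","position","eef_rot","finger_gap","wrist_force","qpos")})
crop(s,(130,210,250,300),"s13.png")
```

```text
{'time_s': np.float64(19.75), 'qpos': array([-0.4539,  0.3445,  0.7675,  2.0633, -0.3179,  0.8493,  1.2036]), 'position': array([ 0.4479, -0.1269,  0.0374]), 'eef_rot': array([1.3148e+00, 2.8513e+00, 7.0000e-04]), 'wrist_force': array([-0.1541,  0.1203,  0.5333]), 'finger_gap': np.float64(0.7475)}
s13.png scale 6.667
```

View pics/s13.png

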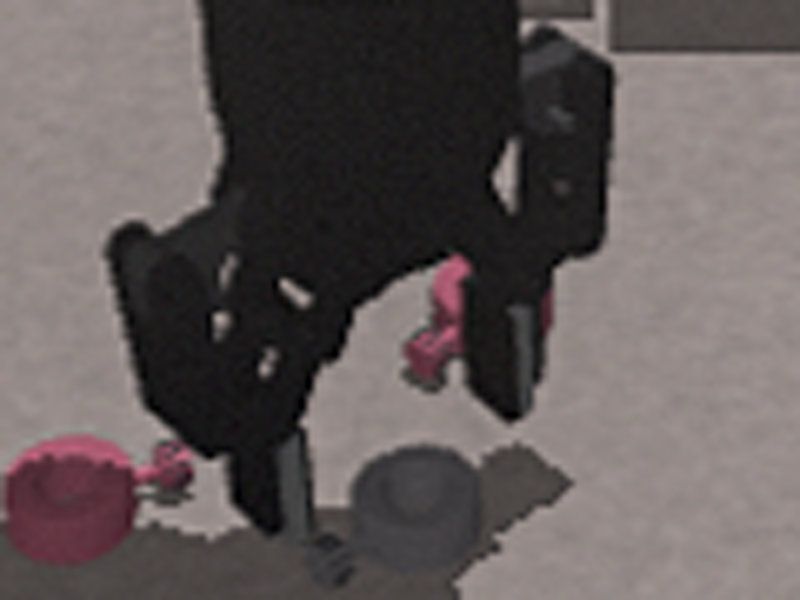

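Request:
{"api": "carry_out", "payload": {
  "translation": [
    [0,0,-9],
    [0,0,-15],
    [0,0,-15],
    [0,0,-15]
  ],
  "rot": [
    [0,0,0],
    [0,0,0],
    [0,0,0],
    [0,0,0]
  ],
  "claw": [64,64,64,64]
}}

```text
time_s: 20.15
position: [0.4464, -0.1273, 0.021]
eef_rot: [-1.317, -2.852, 0.0]
wrist_force: [0.4, -0.2, 0.1]
finger_gap: 0.749
```

Request:
{"api": "carry_out", "payload": {
  "translation": [
    [0,0,0],
    [0,0,0],
    [0,0,0],
    [0,0,0],
    [0,0,0]
  ],
  "rot": [
    [0,0,0],
    [0,0,0],
    [0,0,0],
    [0,0,0],
    [0,0,0]
  ],
  "claw": [44,44,44,44,44],
  "squeeze": 20
}}

```text
time_s: 20.65
position: [0.4467, -0.1274, 0.0214]
eef_rot: [1.317, 2.852, 0.0]
wrist_force: [-1.8, 0.5, 5.8]
finger_gap: 0.567
```

Run:
```python
from h import *
from scipy.spatial.transform import Rotation as R
s=imaging.grab_frame("side")
S=telemetry.read_state();print({k:np.round(v,4) for k,v in S.items() if k in("time_s","position","eef_rot","finger_gap","wrist_force","qpos")})
M=R.from_rotvec(S["eef_rot"]).as_matrix();print("yaw",np.degrees(np.arctan2(M[1,1],M[0,1])))
crop(s,(130,210,250,300),"s14.png")
```

```text
{'time_s': np.float64(20.7), 'qpos': array([-0.4334,  0.3745,  0.7489,  2.0744, -0.3487,  0.8176,  1.2288]), 'position': array([ 0.4467, -0.1274,  0.0214]), 'eef_rot': array([1.3174e+00, 2.8518e+00, 4.0000e-04]), 'wrist_force': array([-2.7132,  1.4119,  6.9595]), 'finger_gap': np.float64(0.5646)}
yaw 40.41230550672101
s14.png scale 6.667
```

View pics/s14.png

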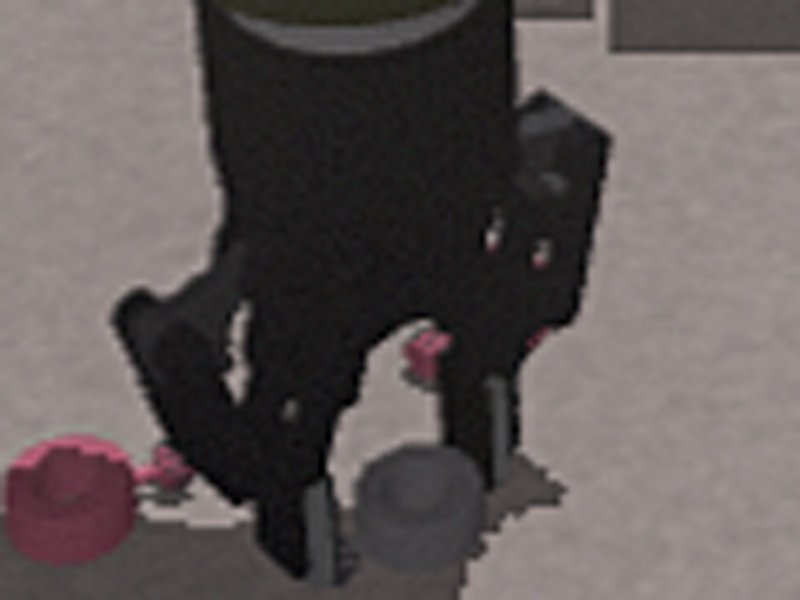

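Request:
{"api": "carry_out", "payload": {
  "translation": [
    [0,0,0],
    [0,0,0],
    [0,0,25],
    [6,5,25],
    [6,5,25],
    [6,5,25],
    [6,5,25],
    [6,5,25],
    [6,5,25],
    [6,5,25],
    [6,5,25],
    [6,5,25]
  ],
  "rot": [
    [0,0,0],
    [0,0,0],
    [0,0,0],
    [0,0,-8],
    [0,0,-16],
    [0,0,-24],
    [0,0,-32],
    [0,0,-40],
    [0,0,-48],
    [0,0,-56],
    [0,0,-64],
    [0,0,-72]
  ],
  "claw": [64,64,64,56,56,56,56,56,56,56,56,56]
}}

```text
time_s: 21.9
position: [0.4525, -0.1221, 0.0461]
eef_rot: [-2.746, -1.525, -0.0]
wrist_force: [-0.5, -0.1, 0.4]
finger_gap: 0.651
```

Request:
{"api": "carry_out", "payload": {
  "translation": [
    [0,0,0],
    [0,0,0],
    [0,0,0],
    [0,0,-10],
    [0,0,-20],
    [0,0,-25],
    [0,0,-25],
    [0,0,-25]
  ],
  "rot": [
    [0,0,-8],
    [0,0,-16],
    [0,0,-18],
    [0,0,-18],
    [0,0,-18],
    [0,0,-18],
    [0,0,-18],
    [0,0,-18]
  ],
  "claw": [56,56,56,56,56,56,56,56]
}}

```text
time_s: 22.7
position: [0.4524, -0.1225, 0.021]
eef_rot: [-2.948, -1.085, 0.001]
wrist_force: [-0.1, -0.3, 0.2]
finger_gap: 0.653
```

Run:
```python
from h import *
from scipy.spatial.transform import Rotation as R
s=imaging.grab_frame("side")
S=telemetry.read_state();print({k:np.round(v,4) for k,v in S.items() if k in("time_s","position","eef_rot","finger_gap","wrist_force","qpos")})
M=R.from_rotvec(S["eef_rot"]).as_matrix();print("yaw",np.degrees(np.arctan2(M[1,1],M[0,1])))
crop(s,(130,210,250,300),"s15.png")
```

```text
{'time_s': np.float64(22.75), 'qpos': array([-0.6876,  0.5321,  1.0826,  2.0708, -0.6094,  0.8995, -0.1247]), 'position': array([ 0.4526, -0.1225,  0.0212]), 'eef_rot': array([-2.9481e+00, -1.0855e+00, -1.0000e-04]), 'wrist_force': array([0.596 , 0.31  , 0.0232]), 'finger_gap': np.float64(0.6551)}
yaw -49.57224923720259
s15.png scale 6.667
```

View pics/s15.png

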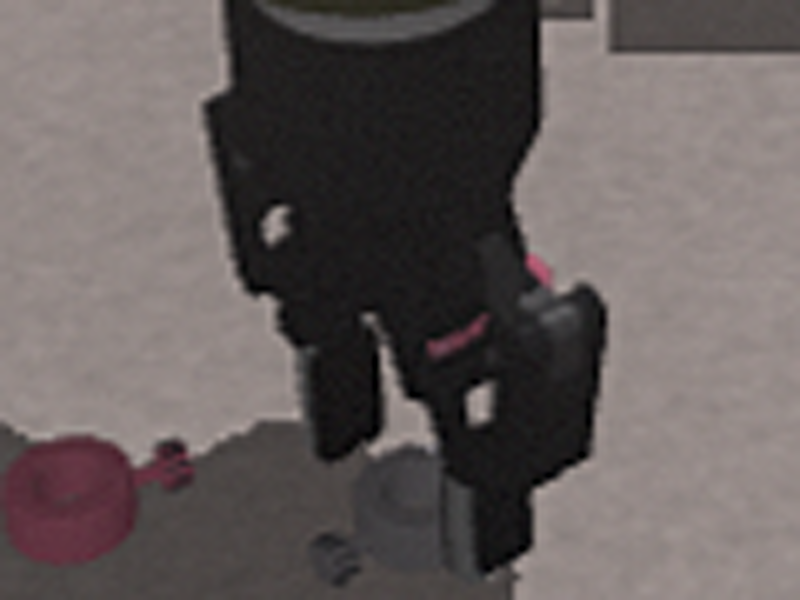

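Request:
{"api": "carry_out", "payload": {
  "translation": [
    [0,0,0],
    [0,0,0],
    [0,0,0],
    [0,0,0],
    [0,0,0],
    [0,0,0]
  ],
  "rot": [
    [0,0,0],
    [0,0,0],
    [0,0,0],
    [0,0,0],
    [0,0,0],
    [0,0,0]
  ],
  "claw": [26,26,26,26,26,26],
  "squeeze": 50
}}

```text
time_s: 23.35
position: [0.4529, -0.1224, 0.0217]
eef_rot: [2.948, 1.085, 0.001]
wrist_force: [-1.8, -0.0, 5.7]
finger_gap: 0.377
```

Request:
{"api": "carry_out", "payload": {
  "translation": [
    [0,0,30],
    [0,0,70],
    [0,0,70],
    [0,0,70]
  ],
  "rot": [
    [0,0,0],
    [0,0,0],
    [0,0,0],
    [0,0,0]
  ],
  "claw": [26,26,26,26]
}}

```text
time_s: 23.75
position: [0.4531, -0.1218, 0.0917]
eef_rot: [-2.947, -1.087, -0.003]
wrist_force: [-0.8, -0.2, -1.1]
finger_gap: 0.376
```

Run:
```python
from h import *
from scipy.spatial.transform import Rotation as R
s=imaging.grab_frame("side")
S=telemetry.read_state();print({k:np.round(v,4) for k,v in S.items() if k in("time_s","position","eef_rot","finger_gap","wrist_force","qpos")})
M=R.from_rotvec(S["eef_rot"]).as_matrix();print("yaw",np.degrees(np.arctan2(M[1,1],M[0,1])))
crop(s,(130,170,250,260),"s16.png")
```

```text
{'time_s': np.float64(23.8), 'qpos': array([-0.8228,  0.4239,  1.2338,  2.0201, -0.4722,  1.0262, -0.2248]), 'position': array([ 0.4524, -0.1217,  0.0908]), 'eef_rot': array([-2.9470e+00, -1.0861e+00, -7.0000e-04]), 'wrist_force': array([ 0.2923,  0.4483, -1.8008]), 'finger_gap': np.float64(0.3747)}
yaw -49.53812399853259
s16.png scale 6.667
```

View pics/s16.png

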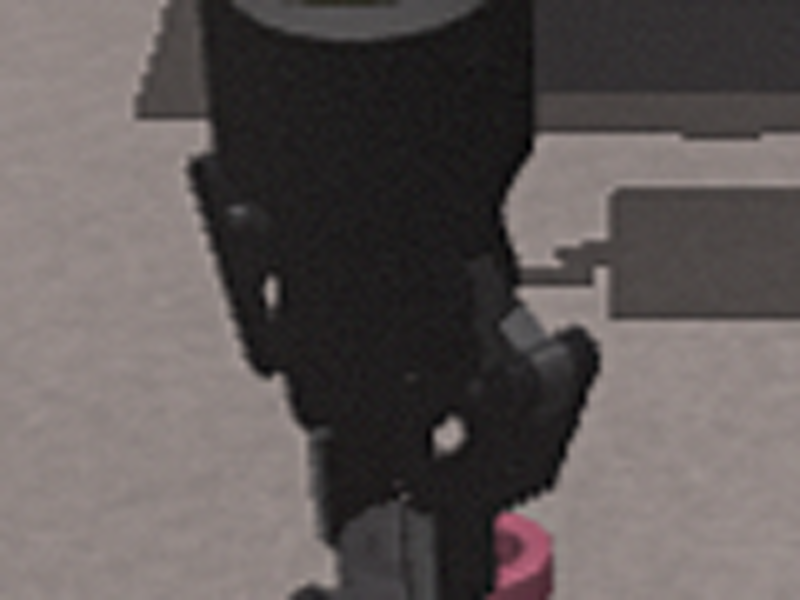

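Request:
{"api": "carry_out", "payload": {
  "translation": [
    [0,0,45],
    [0,0,90],
    [20,28,124],
    [50,70,124],
    [80,112,124],
    [110,154,124],
    [140,196,124],
    [170,238,124],
    [190,265,124],
    [201,281,124],
    [201,281,124],
    [201,281,124]
  ],
  "rot": [
    [0,0,0],
    [0,0,5],
    [0,0,12],
    [0,0,19],
    [0,0,26],
    [0,0,32],
    [0,0,38],
    [0,0,43],
    [0,0,48],
    [0,0,48],
    [0,0,48],
    [0,0,48]
  ],
  "claw": [26,26,26,26,26,26,26,26,26,26,26,26]
}}

```text
time_s: 25.0
position: [0.653, 0.1579, 0.2131]
eef_rot: [-2.252, -2.189, 0.005]
wrist_force: [-0.8, -0.1, -0.8]
finger_gap: 0.371
```

Request:
{"api": "carry_out", "payload": {
  "translation": [
    [0,0,0],
    [0,0,0],
    [0,0,0]
  ],
  "rot": [
    [0,0,0],
    [0,0,0],
    [0,0,0]
  ],
  "claw": [26,26,26]
}}

```text
time_s: 25.3
position: [0.6533, 0.1579, 0.2154]
eef_rot: [-2.253, -2.189, -0.001]
wrist_force: [-0.3, -0.2, -0.5]
finger_gap: 0.376
```

Run:
```python
from h import *
from scipy.spatial.transform import Rotation as R
s=imaging.grab_frame("side")
S=telemetry.read_state();print({k:np.round(v,4) for k,v in S.items() if k in("time_s","position","eef_rot","finger_gap","wrist_force","qpos")})
M=R.from_rotvec(S["eef_rot"]).as_matrix();print("yaw",np.degrees(np.arctan2(M[1,1],M[0,1])))
crop(s,(220,80,320,175),"s17.png")
```

```text
{'time_s': np.float64(25.35), 'qpos': array([-0.845 ,  0.651 ,  0.9338,  1.3024, -0.5147,  1.4337,  0.0251]), 'position': array([0.6533, 0.1582, 0.2154]), 'eef_rot': array([-2.2527e+00, -2.1893e+00, -9.0000e-04]), 'wrist_force': array([-0.881 ,  0.3243, -0.2284]), 'finger_gap': np.float64(0.3722)}
yaw -1.6362931906523515
s17.png scale 6.316
```

View pics/s17.png

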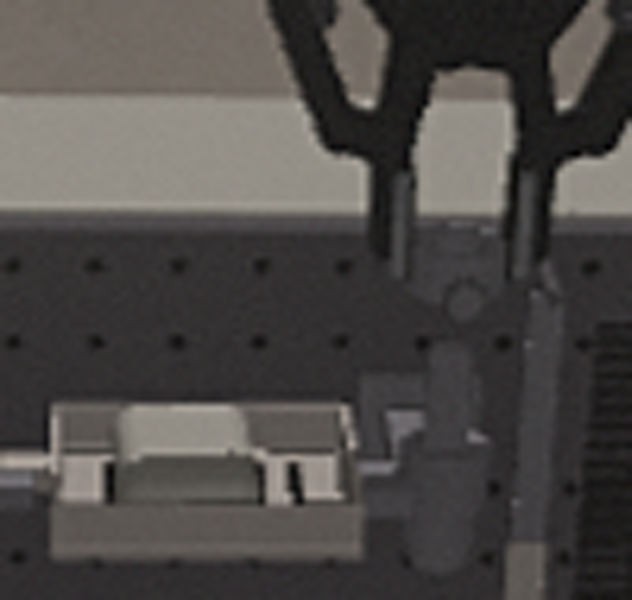

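Request:
{"api": "carry_out", "payload": {
  "translation": [
    [0,0.3,-15],
    [0,0.3,-22],
    [0,0.3,-26],
    [0,0.3,-29],
    [0,0.3,-32],
    [0,0.3,-32]
  ],
  "rot": [
    [0,0,0],
    [0,0,0],
    [0,0,0],
    [0,0,0],
    [0,0,0],
    [0,0,0]
  ],
  "claw": [26,26,26,26,26,26]
}}

```text
time_s: 25.95
position: [0.6534, 0.159, 0.1827]
eef_rot: [-2.252, -2.19, 0.001]
wrist_force: [0.2, -0.3, -1.5]
finger_gap: 0.373
```

Request:
{"api": "carry_out", "payload": {
  "translation": [
    [0,0,-4],
    [0,0,-8],
    [0,0,-12],
    [0,0,-16],
    [0,0,-20],
    [0,0,-20]
  ],
  "rot": [
    [0,0,0],
    [0,0,0],
    [0,0,0],
    [0,0,0],
    [0,0,0],
    [0,0,0]
  ],
  "claw": [26,26,26,26,26,26]
}}

```text
time_s: 26.55
position: [0.6532, 0.159, 0.1622]
eef_rot: [-2.252, -2.19, 0.002]
wrist_force: [-0.5, -1.4, -1.3]
finger_gap: 0.37
```

Run:
```python
from h import *
s=imaging.grab_frame("side")
S=telemetry.read_state();print({k:np.round(v,4) for k,v in S.items() if k in("time_s","position","eef_rot","finger_gap","wrist_force","moment")})
crop(s,(220,90,320,185),"s18.png")
```

```text
{'time_s': np.float64(26.6), 'position': array([0.6533, 0.159 , 0.1626]), 'eef_rot': array([-2.2517e+00, -2.1901e+00,  1.2000e-03]), 'wrist_force': array([-0.6989, -0.5673, -2.0947]), 'moment': array([-0.1261,  0.0181, -0.0136]), 'finger_gap': np.float64(0.3732)}
s18.png scale 6.316
```

View pics/s18.png

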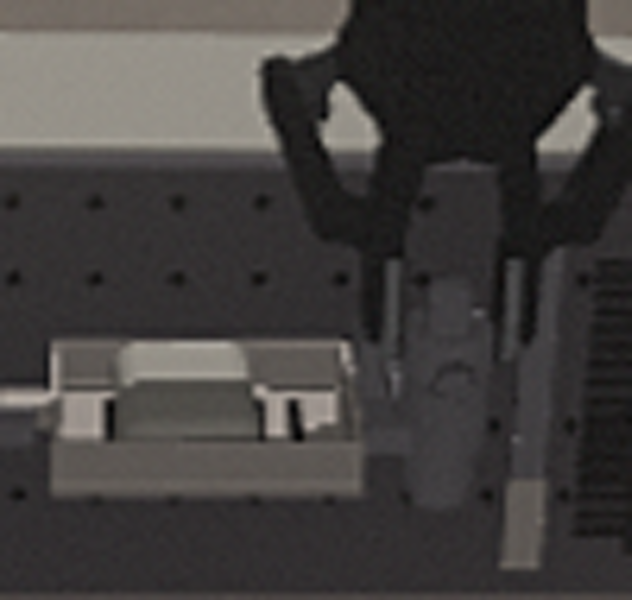

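Request:
{"api": "carry_out", "payload": {
  "translation": [
    [0,0,-3],
    [0,0,-5],
    [0,0,-7],
    [0,0,-8],
    [0,0,-8]
  ],
  "rot": [
    [0,0,0],
    [0,0,0],
    [0,0,0],
    [0,0,0],
    [0,0,0]
  ],
  "claw": [26,26,26,26,26]
}}

```text
time_s: 27.1
position: [0.6537, 0.1589, 0.1577]
eef_rot: [-2.252, -2.191, -0.003]
wrist_force: [-8.0, -1.6, 15.7]
finger_gap: 0.375
```

Run:
```python
from h import *
s=imaging.grab_frame("side");t=imaging.grab_frame("top")
S=telemetry.read_state();print({k:np.round(v,4) for k,v in S.items() if k in("time_s","position","eef_rot","finger_gap","wrist_force","moment")})
crop(s,(260,110,320,175),"s19.png"); crop(t,(140,130,220,190),"t19.png")
# expected pixel: pin top and collar top centre/seat
for zt in (.169,.172):
    for h in (0,-.020,-.036): print(zt,h,proj(s,[.6534,.158,zt+h]).round(1))
```

```text
{'time_s': np.float64(27.2), 'position': array([0.6537, 0.1589, 0.1576]), 'eef_rot': array([-2.2519, -2.1905, -0.0029]), 'wrist_force': array([-8.5233, -1.9307, 15.024 ]), 'moment': array([-0.3016,  1.748 ,  0.0203]), 'finger_gap': np.float64(0.3749)}
s19.png scale 9.231
t19.png scale 10.0
0.169 0 [[290.7 135.3]]
0.169 -0.02 [[290.1 143.8]]
0.169 -0.036 [[289.7 150.5]]
0.172 0 [[290.8 134. ]]
0.172 -0.02 [[290.2 142.5]]
0.172 -0.036 [[289.8 149.2]]
```

View pics/s19.png

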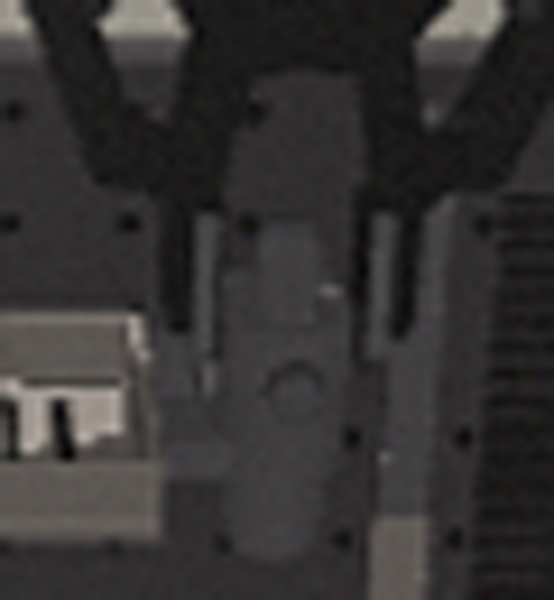

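View pics/t19.png

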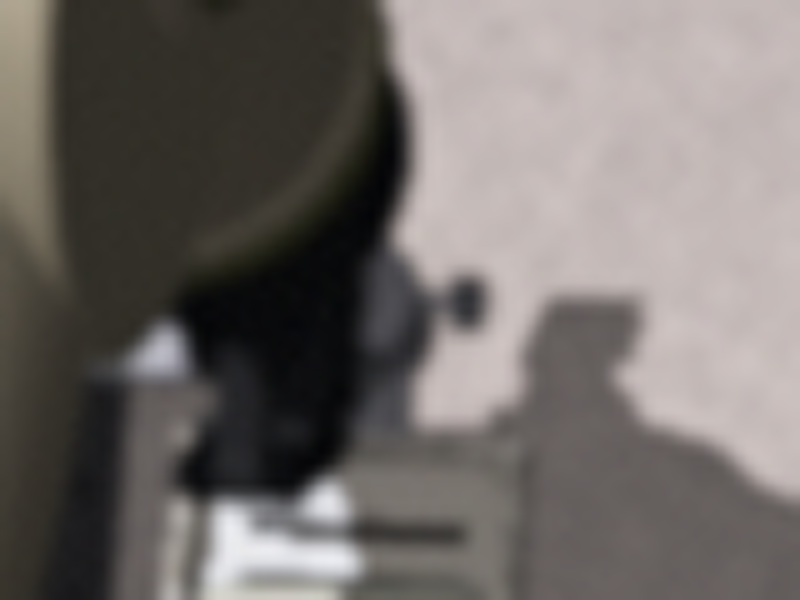

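Run:
```python
from h import *
s=imaging.grab_frame("side")
T=.1725
for T in (.169,.1725):
  print(T,"pin far edge",proj(s,[.6534,.166-.002,T]).round(1),"near",proj(s,[.6534,.152,T]).round(1))
  for d in (0,.003,.006): print(d,"collar top front",proj(s,[.6534,.158-.0175,T-.02+d])[0].round(1),"head",proj(s,[.6534,.158-.0325,T-.028+d])[0].round(1))
```

```text
0.169 pin far edge [[290.4 134.1]] near [[291.  136.5]]
0 collar top front [291.1 147.3] head [291.7 153.9]
0.003 collar top front [291.2 146.1] head [291.8 152.6]
0.006 collar top front [291.3 144.8] head [291.9 151.4]
0.1725 pin far edge [[290.5 132.6]] near [[291.1 134.9]]
0 collar top front [291.2 145.9] head [291.9 152.4]
0.003 collar top front [291.3 144.6] head [291.9 151.1]
0.006 collar top front [291.4 143.3] head [292.  149.8]
```

Request:
{"api": "carry_out", "payload": {
  "translation": [
    [-1,0,0],
    [-1.5,0,-1],
    [-1.5,0,-2],
    [-1.5,0,-2]
  ],
  "rot": [
    [0,0,0],
    [0,0,0],
    [0,0,0],
    [0,0,0]
  ],
  "claw": [26,26,26,26]
}}

```text
time_s: 27.65
position: [0.6536, 0.1589, 0.1575]
eef_rot: [2.25, 2.189, 0.008]
wrist_force: [-6.8, -1.4, 23.3]
finger_gap: 0.373
```

Run:
```python
from h import *
s=imaging.grab_frame("side")
S=telemetry.read_state();print({k:np.round(v,4) for k,v in S.items() if k in("time_s","position","eef_rot","finger_gap","wrist_force","moment")})
c=s["img"][128:172,275:308]; c=np.clip((c.astype(float)-20)*2.2,0,255).astype(np.uint8)
cv2.imwrite("pics/s20.png",cv2.resize(c[:,:,::-1],None,fx=13,fy=13,interpolation=cv2.INTER_CUBIC))
```

```text
{'time_s': np.float64(27.7), 'position': array([0.6536, 0.1589, 0.1575]), 'eef_rot': array([2.2502, 2.1892, 0.008 ]), 'wrist_force': array([-6.1562, -1.1937, 23.3697]), 'moment': array([-0.2517,  1.4912, -0.0467]), 'finger_gap': np.float64(0.3722)}
```

View pics/s20.png

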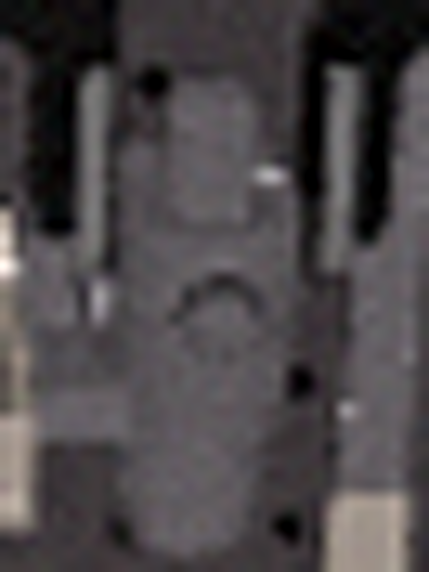

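Run:
```python
from h import *
F=[imaging.grab_frame("side") for _ in range(10)]; s=F[0]
m=np.mean([f["img"].astype(float) for f in F],0)
np.save("avg.npy",m)
x0,y0,x1,y1=278,130,304,164
c=m[y0:y1,x0:x1].mean(2); print(c.min(),c.max())
c=np.clip((c-38)/(85-38)*255,0,255).astype(np.uint8); f=17
a=cv2.resize(c,None,fx=f,fy=f,interpolation=cv2.INTER_CUBIC); a=cv2.cvtColor(a,cv2.COLOR_GRAY2BGR)
cv2.imwrite("pics/a0.png",a)
outs=[a]
th=np.linspace(0,2*np.pi,73)
def dr(img,P,col):
    uv=(proj(s,P)+.5-[x0,y0])*f-.5; cv2.polylines(img,[uv.round().astype(int)],False,col,1)
for d in (0,.004):
    b=a.copy(); T=.170
    for r,z,col in((.0175,T-.02+d,(0,255,0)),(.0175,T-.036+d,(0,255,255)),(.007,T,(255,0,255))):
        dr(b,np.c_[.6534+r*np.cos(th),.158+r*np.sin(th),0*th+z],col)
    dr(b,np.c_[.6534+.006*np.cos(th),.158-.0325+0*th,T-.028+d+.006*np.sin(th)],(255,128,0))
    outs.append(b)
o=np.hstack(outs); k=800/o.shape[1]; cv2.imwrite("pics/a1.png",np.hstack(outs[1:])[:600,:]); print(outs[0].shape)
```

```text
14.100000000000001 96.13333333333333
(578, 442, 3)
```

View pics/a0.png

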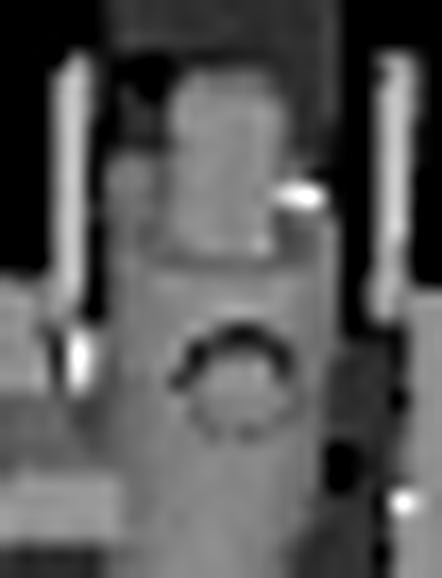

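View pics/a1.png

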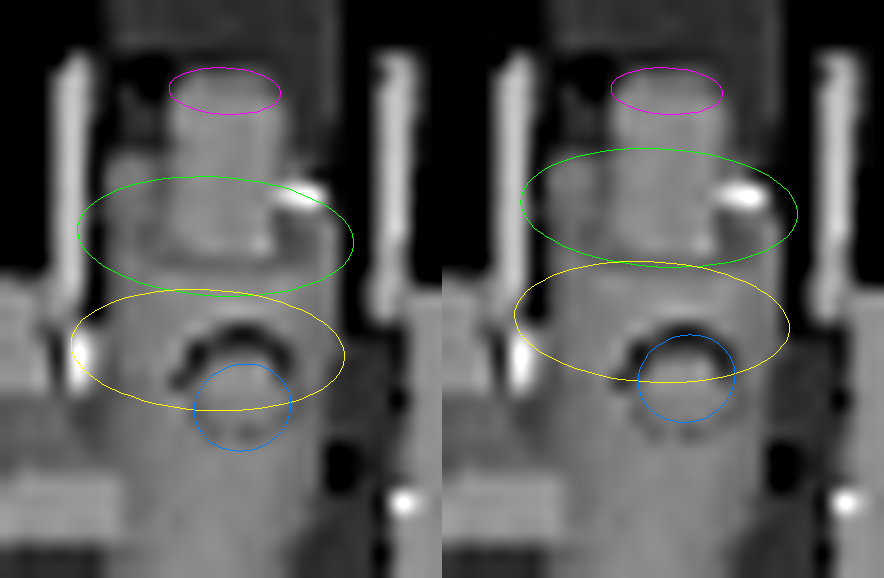

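Request:
{"api": "carry_out", "payload": {
  "translation": [
    [-1,-0.5,5],
    [-1,-0.5,6],
    [-1,-0.5,6]
  ],
  "rot": [
    [0,0,0],
    [0,0,0],
    [0,0,0]
  ],
  "claw": [26,26,26]
}}

```text
time_s: 28.5
position: [0.6523, 0.1586, 0.16]
eef_rot: [2.25, 2.189, 0.004]
wrist_force: [4.7, -0.2, 2.7]
finger_gap: 0.372
```

Run:
```python
from h import *
S=telemetry.read_state();print({k:np.round(v,4) for k,v in S.items() if k in("time_s","position","eef_rot","finger_gap","wrist_force","moment")})
```

```text
{'time_s': np.float64(28.5), 'position': array([0.6523, 0.1586, 0.16  ]), 'eef_rot': array([2.2502, 2.1894, 0.004 ]), 'wrist_force': array([ 4.6781, -0.2267,  2.6749]), 'moment': array([-0.0617, -1.1441, -0.0973]), 'finger_gap': np.float64(0.3723)}
```

Request:
{"api": "carry_out", "payload": {
  "translation": [
    [0.8,-0.2,-1],
    [0.8,-0.2,-2],
    [0.5,-0.2,-3],
    [0.3,-0.2,-4],
    [0.3,-0.2,-4]
  ],
  "rot": [
    [0,0,0],
    [0,0,0],
    [0,0,0],
    [0,0,0],
    [0,0,0]
  ],
  "claw": [26,26,26,26,26]
}}

```text
time_s: 29.0
position: [0.6523, 0.1586, 0.1576]
eef_rot: [2.251, 2.19, 0.005]
wrist_force: [-1.0, -0.3, 15.8]
finger_gap: 0.372
```

Run:
```python
from h import *
S=telemetry.read_state();print({k:np.round(v,4) for k,v in S.items() if k in("time_s","position","eef_rot","finger_gap","wrist_force","moment")})
```

```text
{'time_s': np.float64(29.0), 'position': array([0.6523, 0.1586, 0.1576]), 'eef_rot': array([2.2507, 2.1902, 0.005 ]), 'wrist_force': array([-1.0004, -0.2512, 15.82  ]), 'moment': array([-0.0014,  0.3013,  0.0024]), 'finger_gap': np.float64(0.3721)}
```

Request:
{"api": "carry_out", "payload": {
  "translation": [
    [0,0,2],
    [0,0,3],
    [0,0,3],
    [0,0,3],
    [0,0,5],
    [0,0,5]
  ],
  "rot": [
    [0,0,0],
    [0,0,0],
    [0,0,0],
    [0,0,0],
    [0,0,0],
    [0,0,0]
  ],
  "claw": [26,39,39,39,39,39]
}}

```text
time_s: 29.6
position: [0.6513, 0.1584, 0.1602]
eef_rot: [-2.252, -2.19, 0.0]
wrist_force: [0.2, 0.2, -0.4]
finger_gap: 0.453
```

Run:
```python
from h import *
S=telemetry.read_state();print({k:np.round(v,4) for k,v in S.items() if k in("time_s","position","eef_rot","finger_gap","wrist_force","moment")})
F=[imaging.grab_frame("side") for _ in range(8)]; s=F[0]
m=np.mean([f["img"].astype(float) for f in F],0)
x0,y0,x1,y1=278,130,304,164; f=15; L=[]
for q in (np.load("avg.npy"),m):
    c=q[y0:y1,x0:x1].mean(2); c=np.clip((c-38)/(85-38)*255,0,255).astype(np.uint8)
    L.append(cv2.resize(c,None,fx=f,fy=f,interpolation=cv2.INTER_CUBIC))
cv2.imwrite("pics/a2.png",np.hstack(L))
```

```text
{'time_s': np.float64(29.6), 'position': array([0.6513, 0.1584, 0.1602]), 'eef_rot': array([-2.2517e+00, -2.1904e+00,  3.0000e-04]), 'wrist_force': array([ 0.2237,  0.2348, -0.4271]), 'moment': array([-0.0123,  0.0077,  0.0276]), 'finger_gap': np.float64(0.4525)}
```

View pics/a2.png

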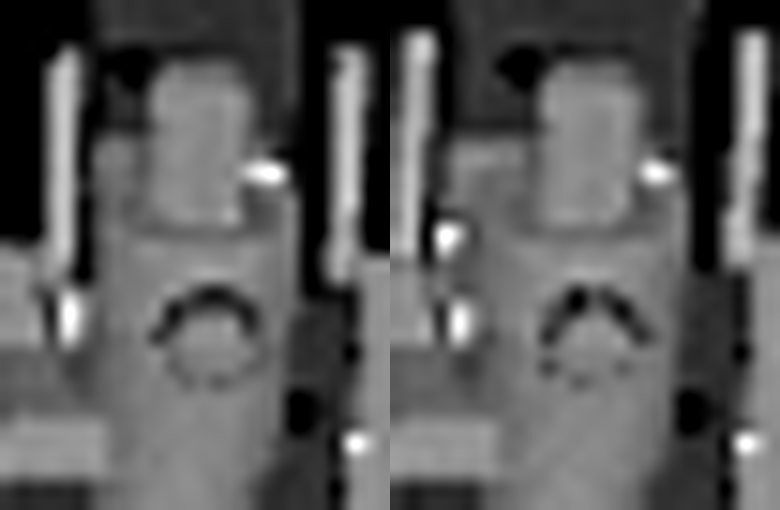

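Request:
{"api": "carry_out", "payload": {
  "translation": [
    [1.7,0,-2],
    [1.7,0,-2],
    [1.7,0,-2],
    [1.7,0,-2],
    [1.7,0,-2],
    [1.7,0,-2],
    [1.7,0,-2]
  ],
  "rot": [
    [0,0,0],
    [0,0,0],
    [0,0,0],
    [0,0,0],
    [0,0,0],
    [0,0,0],
    [0,0,0]
  ],
  "claw": [39,39,26,26,26,26,26],
  "squeeze": 40
}}

```text
time_s: 30.7
position: [0.6531, 0.1583, 0.1581]
eef_rot: [2.252, 2.19, -0.0]
wrist_force: [0.6, -0.4, 0.1]
finger_gap: 0.378
```

Run:
```python
from h import *
from scipy.spatial.transform import Rotation as R
S=telemetry.read_state();print({k:np.round(v,4) for k,v in S.items() if k in("time_s","position","eef_rot","finger_gap","wrist_force","moment")})
M=R.from_rotvec(S["eef_rot"]).as_matrix();print("yaw",np.degrees(np.arctan2(M[1,1],M[0,1])))
s=imaging.grab_frame("side");t=imaging.grab_frame("top")
crop(s,(150,90,360,190),"s21.png"); crop(t,(140,130,220,260),"t21.png")
```

```text
{'time_s': np.float64(30.7), 'position': array([0.6531, 0.1583, 0.1581]), 'eef_rot': array([ 2.2520e+00,  2.1905e+00, -1.0000e-04]), 'wrist_force': array([ 0.6058, -0.4109,  0.1192]), 'moment': array([-0.0623, -0.062 ,  0.007 ]), 'finger_gap': np.float64(0.3776)}
yaw -1.5857288920882113
s21.png scale 3.81
t21.png scale 4.615
```

View pics/s21.png

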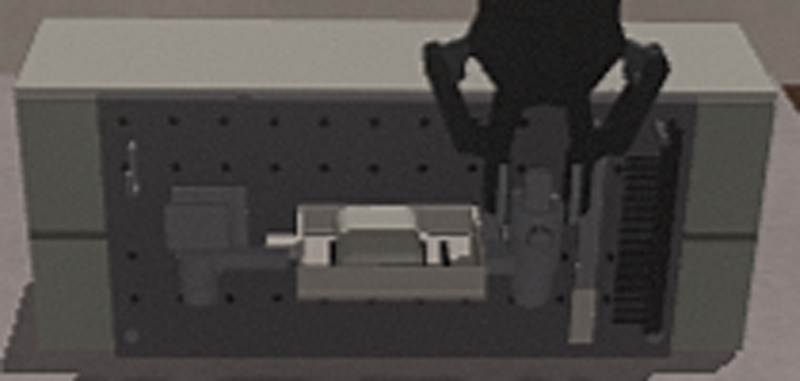

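View pics/t21.png

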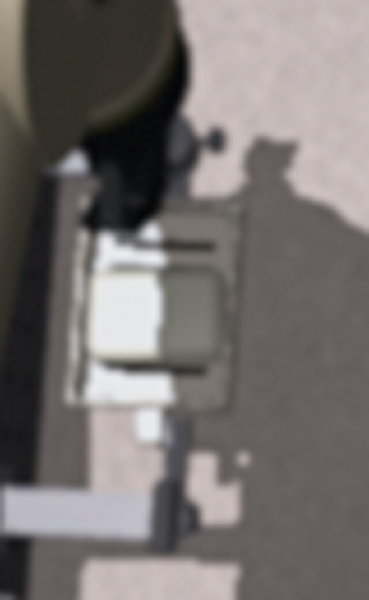

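Request:
{"api": "carry_out", "payload": {
  "translation": [
    [0,0,-0.5],
    [0,0,-1],
    [0,0,-1],
    [0,0,-1],
    [0,0,-1]
  ],
  "rot": [
    [0,0,0],
    [0,0,0],
    [0,0,0],
    [0,0,0],
    [0,0,0]
  ],
  "claw": [26,26,26,26,26],
  "squeeze": 50
}}

```text
time_s: 31.3
position: [0.6531, 0.1583, 0.1581]
eef_rot: [-2.252, -2.19, -0.001]
wrist_force: [-2.9, -0.5, 7.0]
finger_gap: 0.375
```

Run:
```python
from h import *
S=telemetry.read_state();print({k:np.round(v,4) for k,v in S.items() if k in("time_s","position","eef_rot","finger_gap","wrist_force","moment","joint_vel")})
F=[imaging.grab_frame("side") for _ in range(6)]; s=F[0]
m=np.mean([f["img"].astype(float) for f in F],0)
x0,y0,x1,y1=278,130,304,164; f=15; L=[]
for q in (np.load("avg.npy"),m):
    c=q[y0:y1,x0:x1].mean(2); c=np.clip((c-38)/(85-38)*255,0,255).astype(np.uint8)
    L.append(cv2.resize(c,None,fx=f,fy=f,interpolation=cv2.INTER_CUBIC))
cv2.imwrite("pics/a3.png",np.hstack(L))
```

```text
{'time_s': np.float64(31.3), 'joint_vel': array([-0.0011, -0.0003,  0.0006, -0.002 , -0.0002, -0.0017,  0.0007]), 'position': array([0.6531, 0.1583, 0.1581]), 'eef_rot': array([-2.2518e+00, -2.1904e+00, -1.0000e-03]), 'wrist_force': array([-2.9132, -0.4959,  7.0224]), 'moment': array([-0.1078,  0.6545,  0.0584]), 'finger_gap': np.float64(0.3749)}
```

View pics/a3.png

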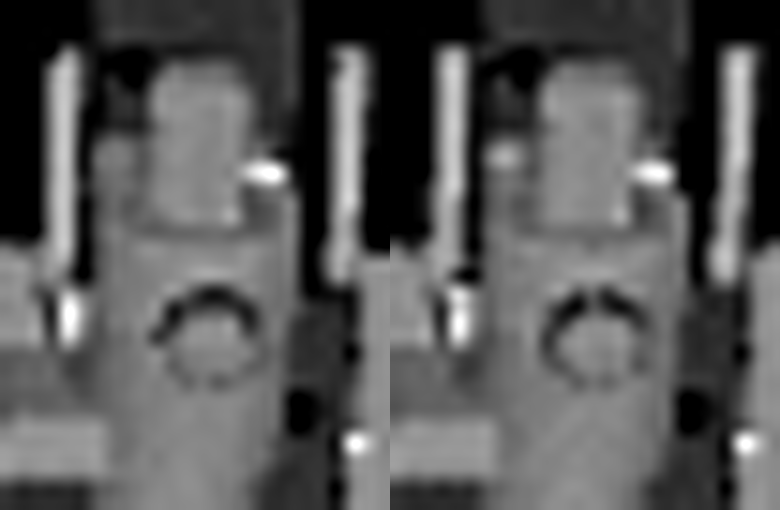

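```bash
python3 -c "
from station import job,telemetry
print(job.close_job()); print(telemetry.read_state()['time_s'])"
```

```text
the job is handed in; nothing more can be done
None
the job is handed in; nothing more can be done
```

I handed the job in at about 32 s, with the collar gripped on the hub. No verdict was reported, and one check on how far down the collar sits did not agree with the others.

- **Turnbutton:** I pinched the fin and turned it about 80° to roughly 1.56 rad. The pictures show the tongue across in front of the tray's ear.
- **Hinge pin:** Repeated pinches at different angles located the flat. I turned it to face straight out, within an estimated 3–5°, with both fingers on it at 40 N. I then opened the fingers.
- **Collar:** I measured the grey collar by pinching it along its screw, then gripped it across its 33 mm. It slid down the pin with almost no force until it met a hard stop. The screw points straight out, within a few degrees.
- **Seating:**
  - **For:** It would not go lower under 23 N. With the fingers opened it stayed at the same height.
  - **Against:** My overlay of the side picture, and the collar height worked out from the gripper, put it about 2–4 mm higher than expected. I put this down to calibration error, but the limit is 2.5 mm above the hub.
- **Final state:** I re-gripped at 50 N (jaw reading about 32 mm, arm at rest, about 7 N of downward push). The last pictures show the tray folded and the soap in place. I made no final check of the cup and brush, but the gripper stayed clear of both.

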